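# Pack the field radio station's accessory crate and slide it to the pick-up outline

### The arm

A 7-joint arm with a two-finger parallel gripper is mounted at the origin on the work surface. World frame = base frame: x ahead of the robot, y to its left, z up, the work surface at z = 0. Lengths are in m, angles in rad, forces in N, time in s.
With the tool pointing down it reaches from about 0.4 to 0.85 m from the base axis. Payload 4.4 kg.
Tool frame: the origin (TCP) lies on the centre line of the jaws, within the pads' length; the fingertips stand 8 mm ahead of it and the grasp point (between the pads) lies 11 mm behind it (env.finger_overhang is the distance from the TCP to the fingertips, in m); y points along the fingers, z is the direction in which the jaws open and shut, and the axes are right-handed (so a half turn about y gives the same grasp; the last joint's range is limited). The gripper opens to 94 mm and grips with 3 to 60 N. Pads are 16 mm wide; open, the fingers measure 119 mm over their backs; the gripper's body (75 mm by 177 mm) begins 78 mm behind the grasp point.
Start: joints at [-1.298, 0.628, 0.038, 1.517, -0.027, 0.996, -0.02], TCP at [0.216, 0.613, 0.185] pointing down, gripper open.
Joint ranges: [-3.06, 3.06], [-0.37, 2.12], [-1.25, 1.32], [0.18, 2.47], [-1.1, 4.24], [0.23, 1.98], [-2.94, 2.94]. Speed limits (rad/s): [2.57, 2.57, 3.14, 3.14, 3.14, 3.14, 3.14].

### API

Orientations are given as a rotation vector (axis times angle).
In Python, from cell import env gives the robot as it stands.
- The arm moves only by the tool play_rows, never from a script. Its argument "targets" is a list of rows, each a list of 4 numbers: the shift along the tool's x, y, z in cm, then the turn about the tool's y in degrees. A call has 1 to 20 rows; each row is the pose to reach, as a shift and turn from the pose measured when the call began, along the tool's axes at that moment; what a row does not reach only later rows make up. A row lasts 1/10 s, in which the tool goes at most 50 mm and 8.59 degrees, less where a joint would pass 70% of its speed; a pose out of reach is approached as far as the arm can. A call with a gripper value outside its range is refused whole. "grip" is the closure, from -1 (fully open) to 1 (shut), set as the call begins (left out, the last holds). The fingers move at their own pace and stop on an object; "grip_force" is the grip in N (left out, the last holds). Time passes only in rows, so rows that repeat a pose let the fingers close. It gives the time, the measured TCP pose, the force and the opening at its end, in the units of the state.
- env.read_state(): the state, without advancing time (a new reading comes with each control period).
- env.snapshot(name): name is "scene" or "side" or "wrist"; returns (picture, depth): 384x512x3 uint8, blue, green, red; 384x512 float32, m along the optical axis (not along the pixel's ray), 0 where there is no reading.
- env.calibration(name): a dict with "fx", "fy", "cx", "cy" (pixels), "world_from_camera" (4x4, takes a point from camera to world coordinates). Camera axes: x right, y down, z forward; pixel columns grow to the right and rows downward; lengths in m; the calibration is good to about 2 mm. A picture is of the moment at which its call begins: read the wrist's pose just before it. calibration takes no time and is no camera call; for the wrist camera it gives the pose at the moment of the call.
- env.hand_in(): hands the job in, once; it reports no verdict.
The state is a dict: "clock": time; "joint_positions": joint angles; "qvel": joint speeds; "joint_torque": joint torques, N m; "position": TCP position; "eef_rot": TCP orientation; "contact_force": force on the tool from outside, world axes, zero at the start; "wrist_torque": the same for the moment, N m; "grip_width": finger opening in m.
Only numpy, scipy, OpenCV 4.12 (cv2) and the standard library are available. Lean on these libraries where they do the work, as an engineer would, in place of code of your own. Each camera call takes 0.05 s, during which the arm holds its last target. There are 200 camera calls.

### The job

Pack the grey crate with the heavy things lowest: first set all the battery packs down flat on its floor (do not drop them), then lay the black lift-out tray level on the crate's two ledges above them, and only then put all the small light accessories into the tray. When everything is packed, slide the loaded crate along the table, without lifting or tipping it, until it stands squarely within the taped outline, and let go; leave the bottle, mug and screwdriver alone.

Things in the scene. Friction and masses are not known exactly. Their poses are not given: they have to be found in the camera images.
- crate_floor (a point): open grey plastic crate, loose, about 380 g. The point is the centre of its inner floor, 6 mm above the table; x along its short side, y along its long side, z up. Outside 150 (x) x 220 (y) mm, inside 134 x 204, walls 8 mm, rim 72 mm above the inner floor. Inside each short end (y = +-92 to +-102 mm) a full-width ledge, its top 40 mm above the inner floor, is to carry the tray.
- crate_tab (a point): grip tab of the crate at its -y end: an upright tab in the middle of the short end wall, 60 mm long (x), 10 mm thick (y), rising 20 mm above the rim. The point is its middle, at y = -106 mm and 82 mm above the inner floor, axes as the crate's; a like tab stands at y = +106 mm. Pinch a tab across its thickness to slide the crate.
- tray_floor (a point): black plastic lift-out tray, about 110 g, right way up on the table. The point is the centre of its base's upper face, 4 mm above its underside; x along its short side, y long side. 124 (x) x 194 (y) mm; rim 3 mm thick, 10 mm above the base. In the crate it lies lengthwise, either way round, 5 mm free all round, its base's upper face 44 mm above the crate's inner floor.
- tray_fin (a point): the tray's aluminium grip fin, upright across its middle: 50 mm long (x), 12 mm thick (y), 30 mm high above the base. It divides the tray into two bays. The point is the fin's centre, 15 mm above the base; axes as the tray's.
- pack1_mid (a point): battery pack, one of two or three alike: a heavy (about 240 g) dark steel block 64 (its x) x 42 (its y) x 36 mm high with two brass studs on top; grip it across its 64 mm length or its 42 mm width. The point is its centre; z up as it stands. May be absent. 
- pack2_mid (a point): battery pack, one of two or three alike: a heavy (about 240 g) dark steel block 64 (its x) x 42 (its y) x 36 mm high with two brass studs on top; grip it across its 64 mm length or its 42 mm width. The point is its centre; z up as it stands. May be absent. 
- pack3_mid (a point): battery pack, one of two or three alike: a heavy (about 240 g) dark steel block 64 (its x) x 42 (its y) x 36 mm high with two brass studs on top; grip it across its 64 mm length or its 42 mm width. The point is its centre; z up as it stands. May be absent. 
- mic_mid (a point): hand microphone, light accessory: a rounded black box 34 (x) x 46 (y) x 24 mm high with a round steel grille on top, about 50 g; grip it across its 34 mm. The point is its centre. May be absent. 
- key_mid (a point): Morse paddle, light accessory: a base 34 (x) x 44 (y) x 12 mm high with a smaller black block and two white paddles on it, 24 mm high in all, about 60 g; grip the base across its 34 mm. The point is the centre of the base, 6 mm above its underside. May be absent. 
- tin_mid (a point): small round aluminium tin, light accessory, 38 mm across and 24 mm high, about 40 g. The point is its centre. May be absent. 
- adapter_mid (a point): sound adapter, light accessory: a grey plastic box 34 (x) x 50 (y) x 24 mm high with a brass socket on its +y end standing out 7 mm, about 50 g; grip it across its 34 mm. The point is its centre. May be absent. 
- outline_mid (a point): the pick-up place: an outline of black tape on the white table, flat, 166 (x) x 236 (y) mm inside the tape. The point is its centre on the table; the crate's short side goes along its x, the long side along its y, either way round. The small parts may stand on it at the start.
- bottle: bystander: a clear water bottle with a blue cap, 64 mm across, 190 mm tall; origin at its foot. Leave it alone.
- mug: bystander: a steel mug, 80 mm across, 90 mm tall; origin at its foot. Leave it alone.
- screwdriver: bystander: a screwdriver lying on the table. Leave it alone.
Things that resemble listed ones, but are neither listed nor needed, are in the scene too. What is shaped like the part that bears key_mid but red is not meant.

How it is judged:
By the outcome, as a careful person would: the job done as asked, in the order asked, and still so for the second after the job is handed in, with the robot touching nothing.
Of pack1, pack2, pack3 only 2 to 3 are there at a start; the rules pass over those that are not, and their reading is None.
Of mic, key, tin, adapter only 3 to 4 are there at a start; the rules pass over those that are not, and their reading is None.
At some moment in a run one of pack1, pack2, pack3, mic, key, tin, adapter may be knocked a few centimetres aside while the robot is not near it.
It also fails if it takes over 210 s, if anything falls off the work surface, if the arm or the gripper's body presses on something with over 40 N, if the wrist force passes 120 N, or if a joint passes its speed limit or range.

## Working session

There is one attempt and no reset: what is moved stays moved. The work goes in short steps, Python scripts to look and compute and a tool call to move; the robot and the scene stay as the last step left them, time stands still between calls to the robot, and variables do not carry over. Pictures are saved under pics/ and viewed, about 12 in all and at most 16, crops included, and the job is handed in when it is done.

Besides the shell and the picture viewer there is one more tool, called after "Call:" as name([rows], argument=value, ...), one row to a line, values as JSON. play_rows: Moves the arm, as the interface text tells. Its arguments: {"type":"object","properties":{"targets":{"type":"array","items":{"type":"array","items":{"type":"number"}}},"grip":{"type":"number"},"grip_force":{"type":"number"}},"required":["targets"]}

```bash
ls; mkdir -p pics; cat > h.py <<'E'
import numpy as np, cv2
from scipy.spatial.transform import Rotation as R
from cell import env
def snap(n):
    c=env.calibration(n); p,d=env.snapshot(n); return p,d,c
def ray(c,u,v,z):
    T=np.array(c["world_from_camera"]); d=T[:3,:3]@np.array([(u-c["cx"])/c["fx"],(v-c["cy"])/c["fy"],1.]); o=T[:3,3]
    return o+d*(z-o[2])/d[2]
def cloud(d,c):
    T=np.array(c["world_from_camera"]); v,u=np.indices(d.shape)
    P=np.stack([(u-c["cx"])/c["fx"]*d,(v-c["cy"])/c["fy"]*d,d],-1)
    W=P@T[:3,:3].T+T[:3,3]; W[d==0]=np.nan; return W
def top(img,c,d,x0,x1,y0,y1,res=0.001):
    pass
E
python3 - <<'E'
from h import *
s=env.read_state(); print(s)
print(R.from_rotvec(s["eef_rot"]).as_matrix().round(3))
for n in ["scene","side","wrist"]:
    p,d,c=snap(n); cv2.imwrite(f"pics/{n}0.png",p); np.save(f"{n}0.npy",d); print(n,c["fx"],np.array(c["world_from_camera"]).round(3).tolist(), (d>0).mean())
a=cv2.imread("pics/scene0.png");b=cv2.imread("pics/side0.png")
cv2.imwrite("pics/s0.png",cv2.resize(a,(800,600),interpolation=cv2.INTER_CUBIC))
E
```

```text
pics
{'clock': 0.0, 'joint_positions': array([-1.29781523,  0.62935344,  0.03843934,  1.51834741, -0.02699505,
        0.99633759, -0.01998862]), 'qvel': array([ 1.25725070e-03,  1.15792591e-03,  6.90799559e-04, -5.03140867e-04,
        8.88041565e-04, -8.38099356e-05,  2.47503544e-03]), 'joint_torque': array([-1.01066347e-03, -5.49710333e+01,  1.14339139e+00, -1.86628979e+01,
       -5.22158586e-02,  2.33971607e-02,  1.65373517e-04]), 'position': array([0.21575498, 0.61238755, 0.184556  ]), 'eef_rot': array([-1.55630861,  0.26613866, -0.2656701 ]), 'contact_force': array([-0.46182451,  0.50202834, -0.38057599]), 'wrist_torque': array([ 0.01301091, -0.02440954, -0.03165738]), 'grip_width': 0.09395925037148863}
[[ 0.943 -0.001  0.332]
 [-0.332 -0.002  0.943]
 [ 0.    -1.    -0.002]]
scene 401.7769491654735 [[-0.696, 0.578, -0.426, 1.004], [0.718, 0.554, -0.42, 0.449], [-0.007, -0.599, -0.801, 0.924], [0.0, 0.0, 0.0, 1.0]] 0.996124267578125
side 354.26706087398725 [[0.979, -0.166, 0.117, 0.468], [-0.203, -0.764, 0.612, -0.524], [-0.012, -0.623, -0.782, 0.764], [0.0, 0.0, 0.0, 1.0]] 0.9959716796875
wrist 300.79957897560126 [[0.333, 0.903, 0.27, 0.138], [0.943, -0.319, -0.096, 0.64], [-0.0, 0.286, -0.958, 0.384], [0.0, 0.0, 0.0, 1.0]] 0.9960276285807291
```

View pics/s0.png

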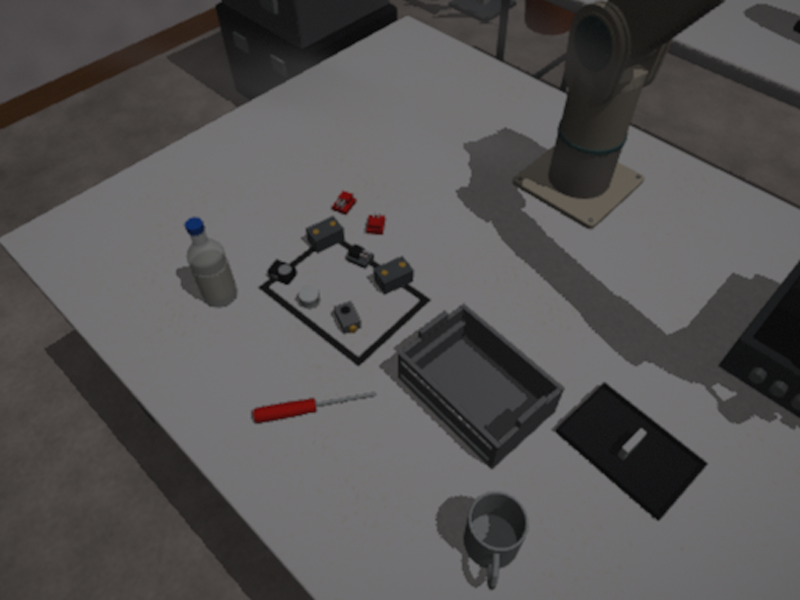

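View pics/side0.png

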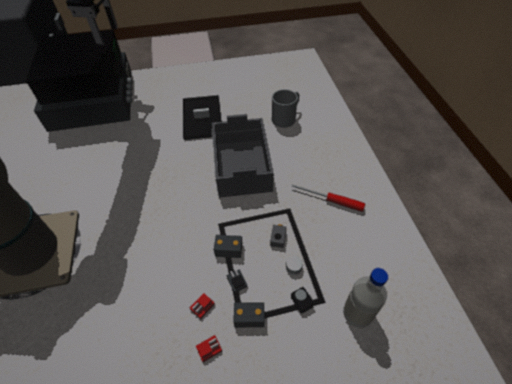

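The pictures (scene shown at 800x600) show two packs at about (325,232) and (393,272), the key at (360,256), mic at (282,271), tin at (309,296) and adapter at (347,316). The crate is at (480,380) and the tray at (632,448). The red paddles at (344,202) and (375,223) are look-alikes for the key, and the outline lies under the small parts.

```bash
cat >> h.py <<'E'
def comps(n,p,d,c,zlo,zhi,amin=25,box=(0.2,0.95,-0.6,0.8)):
    W=cloud(d,c); m=((W[...,2]>zlo)&(W[...,2]<zhi)&(W[...,0]>box[0])&(W[...,0]<box[1])&(W[...,1]>box[2])&(W[...,1]<box[3])).astype(np.uint8)
    k,l,st,ce=cv2.connectedComponentsWithStats(m,connectivity=4)
    for i in range(1,k):
        if st[i,4]<amin: continue
        P=W[l==i]; zt=np.percentile(P[:,2],95); Q=P[P[:,2]>zt-0.006]
        r=cv2.minAreaRect(Q[:,:2].astype(np.float32)*1000)
        print(n,"px",ce[i].round().astype(int),"n",st[i,4],"ztop",round(float(zt),4),"rect c",np.round(r[0],1),"size",np.round(r[1],1),"ang",round(r[2],1),"bgr",p[l==i].mean(0).astype(int))
E
python3 - <<'E'
from h import *
for n in ["scene","side"]:
    p=cv2.imread(f"pics/{n}0.png");d=np.load(f"{n}0.npy");c=env.calibration(n)
    comps(n,p,d,c,0.007,0.3)
    # dark tape
    W=cloud(d,c)
    m=(p.max(-1)<45)&(abs(W[...,2])<0.004)&(W[...,0]>0.2)&(W[...,0]<0.95)
    k,l,st,ce=cv2.connectedComponentsWithStats(m.astype(np.uint8))
    for i in range(1,k):
        if st[i,4]>60:
            Q=W[l==i][:,:2]*1000; r=cv2.minAreaRect(Q.astype(np.float32)); print(n,"tape",ce[i].round(),st[i,4],r)
E
```

```text
scene px [220 129] n 136 ztop 0.0272 rect c [ 398.1 -311.1] size [40.  26.6] ang 6.3 bgr [33 34 86]
scene px [240 142] n 131 ztop 0.0274 rect c [ 392.4 -219.1] size [39.6 23.2] ang 36.7 bgr [31 32 91]
scene px [208 149] n 363 ztop 0.0405 rect c [ 489.6 -262.5] size [44.2 63.5] ang 79.5 bgr [44 45 45]
scene px [134 170] n 1124 ztop 0.1903 rect c [ 719. -301.] size [27.7 26.6] ang 55.5 bgr [74 71 70]
scene px [230 163] n 161 ztop 0.0271 rect c [ 476.7 -176.9] size [27.  38.3] ang 9.9 bgr [42 41 41]
scene px [252 175] n 404 ztop 0.0399 rect c [471.1 -91.4] size [43.7 64.3] ang 75.9 bgr [43 45 45]
scene px [181 173] n 195 ztop 0.0276 rect c [ 607.9 -252.5] size [34.3 46.9] ang 10.2 bgr [40 39 39]
scene px [198 189] n 152 ztop 0.0277 rect c [ 613.8 -170.8] size [35.6 35.1] ang 5.3 bgr [99 98 97]
scene px [493 228] n 2200 ztop 0.1789 rect c [211.1 474. ] size [37.4 20.5] ang 81.9 bgr [19 18 18]
scene px [223 202] n 243 ztop 0.0277 rect c [596.1 -85.5] size [52.6 33.6] ang 67.3 bgr [55 56 58]
scene px [306 244] n 4927 ztop 0.0879 rect c [553.3 176.3] size [222.  148.5] ang 85.7 bgr [47 45 4
[... 1861 characters left out ...]
0251 rect c [ 400.2 -309.3] size [38.8 24.3] ang 19.2 bgr [ 38  39 107]
side tape [191. 109.] 148 ((436.699462890625, 448.1453857421875), (126.91304016113281, 64.38829040527344), 88.17205810546875)
side tape [206. 118.] 357 ((477.4115295410156, 408.326171875), (202.14051818847656, 95.03605651855469), 59.87343978881836)
side tape [285. 246.] 623 ((558.25634765625, -138.8353729248047), (188.74327087402344, 261.441650390625), 2.6713573932647705)
side tape [229. 263.] 71 ((468.2244873046875, -131.5245361328125), (13.974075317382812, 41.5344123840332), 1.8094195127487183)
side tape [281. 311.] 167 ((560.958251953125, -264.384033203125), (75.20983123779297, 16.074874877929688), 0.5219164490699768)
```

Everything was found. Next is one close crop to check the choice, and the first move rows from a helper.

```bash
cat >> h.py <<'E'
def tz():
    s=env.read_state(); M=R.from_rotvec(s["eef_rot"]).as_matrix(); return s,M,np.degrees(np.arctan2(M[1,2],M[0,2]))
def go(*wps):
    """wps: (x,y,z mm, tool-z angle deg) -> rows for one call"""
    s,M,a=tz()
    print("at",(s["position"]*1000).round(1),"ang",round(a,1),"w",round(s["grip_width"]*1000,1),"t",round(s["clock"],1))
    for x,y,z,g in wps:
        v=M.T@(np.array([x,y,z])/1000-s["position"])*100; t=-((g-a+90)%180-90)
        print("row",v.round(2).tolist(),round(t,1))
E
python3 - <<'E'
from h import *
p=cv2.imread("pics/side0.png")[200:370,180:340]
cv2.imwrite("pics/crop0.png",cv2.resize(p,None,fx=3.5,fy=3.5,interpolation=cv2.INTER_CUBIC))
go((420,300,170,76),(472,-92,120,76))
E
```

```text
at [215.9 612.6 184.8] ang 70.6 w 93.9 t 0.1
row [29.64, 1.51, -22.7] -5.4
row [47.57, 6.56, -57.93] -5.4
```

View pics/crop0.png

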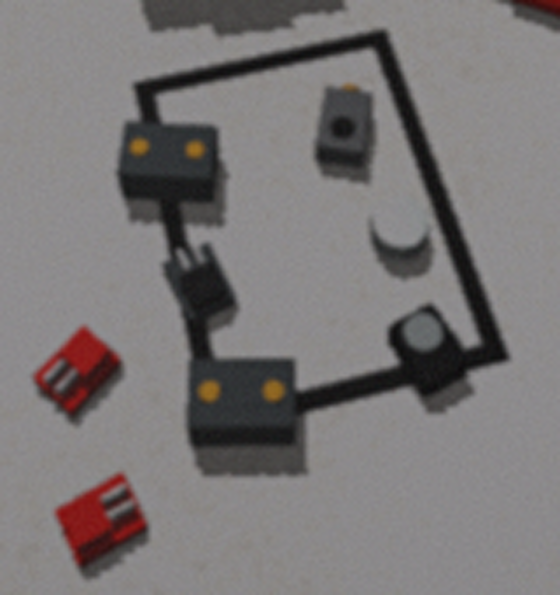

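The crop confirms the choice: two steel packs with brass studs at (168,160) and (242,400), and the black key with white paddles at (200,280). The mic is at (425,345), the tin at (400,235) and the adapter at (345,130); the red decoys on the left stay where they are.

Call:
play_rows([
  [29.6, 1.5, -22.7, -5.4],
  [29.6, 1.5, -22.7, -5.4],
  [29.6, 1.5, -22.7, -5.4],
  [29.6, 1.5, -22.7, -5.4],
  [29.6, 1.5, -22.7, -5.4],
  [29.6, 1.5, -22.7, -5.4],
  [29.6, 1.5, -22.7, -5.4],
  [47.6, 6.5, -57.9, -5.4],
  [47.6, 6.5, -57.9, -5.4],
  [47.6, 6.5, -57.9, -5.4],
  [47.6, 6.5, -57.9, -5.4],
  [47.6, 6.5, -57.9, -5.4],
  [47.6, 6.5, -57.9, -5.4],
  [47.6, 6.5, -57.9, -5.4],
  [47.6, 6.5, -57.9, -5.4],
  [47.6, 6.5, -57.9, -5.4],
  [47.6, 6.5, -57.9, -5.4],
  [47.6, 6.5, -57.9, -5.4],
], grip=-1)

```text
clock: 1.95
position: [0.472, -0.0912, 0.1204]
eef_rot: [-1.563, 0.193, -0.192]
contact_force: [-0.3, 0.6, -0.1]
grip_width: 0.0937
```

```bash
python3 - <<'E'
from h import *
p,d,c=snap("wrist"); cv2.imwrite("pics/w1.png",p)
comps("wrist",p,d,c,0.012,0.06,60)
go((472,-92,15,76))
E
```

```text
wrist px [112 142] n 984 ztop 0.0246 rect c [ 396.7 -220.1] size [39.5 24.5] ang 38.5 bgr [ 44  45 133]
wrist px [432 192] n 4375 ztop 0.0577 rect c [525.5  73.8] size [ 58. 151.] ang 60.2 bgr [33 31 31]
wrist px [ 27 165] n 1082 ztop 0.0244 rect c [ 401.8 -309.8] size [39.1 25.4] ang 17.3 bgr [ 45  45 123]
wrist px [252 185] n 2764 ztop 0.0373 rect c [474.7 -92.8] size [41.3 64.5] ang 74.7 bgr [62 63 62]
wrist px [173 208] n 713 ztop 0.0248 rect c [ 480.3 -178.5] size [24.2 39.7] ang 14.4 bgr [34 33 33]
wrist px [101 238] n 3032 ztop 0.0369 rect c [ 492.9 -264.2] size [42.8 64.7] ang 78.9 bgr [31 32 32]
wrist px [489 264] n 992 ztop 0.051 rect c [617.5 116.9] size [59.2  3.2] ang 86.5 bgr [37 35 35]
wrist px [284 283] n 1411 ztop 0.0249 rect c [599.5 -84.4] size [56.5 35.1] ang 68.2 bgr [73 72 72]
wrist px [217 304] n 429 ztop 0.0245 rect c [ 605.4 -168. ] size [36.4 15.5] ang 72.9 bgr [125 122 121]
wrist px [157 307] n 105 ztop 0.023 rect c [ 594.  -238.5] size [15.   6.7] ang 59.5 bgr [10  9  9]
wrist px [375 373] n 351 ztop 0.0245 rect c [761.7  -0.8] size [20.2 18.8] ang 59.1 bgr [25 28 98]
wrist px [143 380] n 275 ztop 0.0237 rect c [ 694.8 -296.2] size [39.2  8.1] ang 73.4 bgr [83 83 83]
at [472.1 -90.2 120.6] ang 76.1 w 94.3 t 2.0
row [0.04, 10.56, -0.17] 0.1
```

View pics/w1.png

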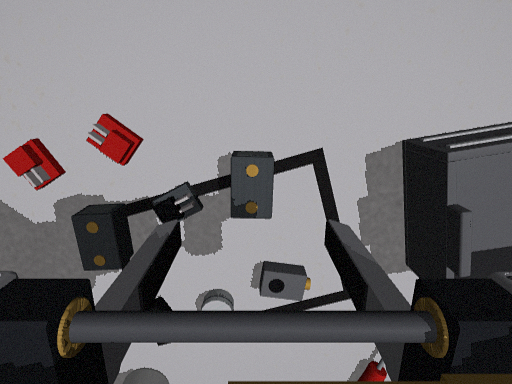

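The wrist view shows pack A at (252,185) between the jaws, clear on both sides. I'll descend and grip.

Call:
play_rows([
  [0.1, 4, -0.2, 0.6],
  [0.1, 7, -0.2, 0.6],
  [0.1, 9.5, -0.2, 0.6],
  [0.1, 10.5, -0.2, 0.6],
  [0.1, 10.5, -0.2, 0.6],
  [0.1, 10.5, -0.2, 0.6],
], grip=-1)

```text
clock: 2.6
position: [0.4731, -0.0917, 0.0163]
eef_rot: [-1.562, 0.198, -0.198]
contact_force: [1.1, -0.3, 0.1]
grip_width: 0.0941
```

Call:
play_rows([
  [0, 0, 0, 0],
  [0, 0, 0, 0],
  [0, 0, 0, 0],
  [0, 0, 0, 0],
  [0, 0, 0, 0],
  [0, 0, 0, 0],
  [0, -4, 0, 0],
  [0, -8, 0, 0],
  [0, -11.5, 0, 0],
  [0, -11.5, 0, 0],
  [0, -11.5, 0, 0],
], grip=1, grip_force=35)

```text
clock: 3.7
position: [0.4734, -0.0917, 0.1318]
eef_rot: [-1.562, 0.197, -0.199]
contact_force: [0.1, -0.2, 0.1]
grip_width: 0.0095
```

```bash
cat >> h.py <<'E'
CX,CY,CA=553.2,176.2,85.7   # crate centre, long-axis angle
def cr(x,y):
    a=np.radians(CA); return CX+y*np.cos(a)+x*np.sin(a), CY+y*np.sin(a)-x*np.cos(a)
E
python3 - <<'E'
from h import *
print(cr(0,-38),cr(0,38))
x,y=cr(0,-38)
go((x,y,145,CA),(x,y,27,CA),(x,y,22,CA))
E
```

```text
(np.float64(550.3508083805996), np.float64(138.3069649260456)) (np.float64(556.0491916194005), np.float64(214.09303507395438))
at [473.4 -91.7 131.8] ang 75.6 w 9.5 t 3.7
row [1.71, -1.32, 24.19] -10.1
row [1.69, 10.48, 24.19] -10.1
row [1.69, 10.98, 24.19] -10.1
```

The fingers were still closing when I lifted, so the grip needs more rows. I'll reopen and check whether the pack moved.

Call:
play_rows([
  [0, 0, 0, 0],
  [0, 0, 0, 0],
  [0, 0, 0, 0],
  [0, 0, 0, 0],
  [0, 0, 0, 0],
  [0, 0, 0, 0],
  [0, 0, 0, 0],
  [0, 0, 0, 0],
  [0, 0, 0, 0],
  [0, 0, 0, 0],
], grip=-0.2)

```text
clock: 4.7
position: [0.4735, -0.0917, 0.1318]
eef_rot: [-1.562, 0.197, -0.199]
contact_force: [-0.2, -0.2, 0.1]
grip_width: 0.0568
```

```bash
python3 - <<'E'
from h import *
p,d,c=snap("wrist"); comps("wrist",p,d,c,0.012,0.06,600,(0.42,0.54,-0.15,0))
go((473.5,-92.3,15,75.4))
E
```

```text
wrist px [252 180] n 2593 ztop 0.0373 rect c [474.3 -93.1] size [42.  63.9] ang 74.7 bgr [71 73 73]
at [473.4 -91.7 131.8] ang 75.6 w 56.3 t 4.8
row [-0.0, 11.68, -0.05] 0.2
```

Call:
play_rows([
  [0, 4, -0.1, 0.5],
  [0, 8, -0.1, 0.5],
  [0, 10.5, -0.1, 0.5],
  [0, 11.7, -0.1, 0.5],
  [0, 11.7, -0.1, 0.5],
  [0, 11.7, -0.1, 0.5],
])

```text
clock: 5.35
position: [0.474, -0.0929, 0.0155]
eef_rot: [-1.561, 0.203, -0.207]
contact_force: [0.6, 0.8, 0.1]
grip_width: 0.0563
```

Call:
play_rows([
  [0, 0, 0, 0],
  [0, 0, 0, 0],
  [0, 0, 0, 0],
  [0, 0, 0, 0],
  [0, 0, 0, 0],
  [0, 0, 0, 0],
  [0, 0, 0, 0],
  [0, -2, 0, 0],
  [0, -6, 0, 0],
  [0, -10, 0, 0],
  [0, -13, 0, 0],
  [0, -13, 0, 0],
  [0, -13, 0, 0],
], grip=1, grip_force=35)

```text
clock: 6.65
position: [0.4738, -0.0927, 0.1459]
eef_rot: [-1.561, 0.202, -0.208]
contact_force: [-0.8, -0.2, -0.8]
grip_width: 0.0005
```

```bash
python3 - <<'E'
from h import *
x,y=cr(0,-38)
go((x,y,145,CA),(x,y,22,CA))
E
```

```text
at [473.8 -92.7 145.9] ang 75.1 w 0.5 t 6.7
row [1.44, 0.1, 24.3] -10.6
row [1.39, 12.4, 24.29] -10.6
```

```bash
python3 - <<'E'
from h import *
p,d,c=snap("wrist"); comps("wrist",p,d,c,0.012,0.2,300,(0.40,0.56,-0.2,0))
p,d,c=snap("side"); comps("side",p,d,c,0.007,0.2,100,(0.40,0.56,-0.2,0)); cv2.imwrite("pics/sd2.png",p)
p,d,c=snap("scene"); cv2.imwrite("pics/sc2.png",cv2.resize(p[80:300,150:400],None,fx=2.6,fy=2.6))
E
```

```text
wrist px [252 176] n 2411 ztop 0.0373 rect c [474.5 -93. ] size [41.9 64.5] ang 73.8 bgr [68 70 70]
wrist px [179 200] n 677 ztop 0.0247 rect c [ 480.  -178.5] size [24.3 39.7] ang 15.7 bgr [36 35 35]
wrist px [252 234] n 956 ztop 0.1986 rect c [466.6 -91.2] size [24.6  2.8] ang 76.1 bgr [65 63 63]
side px [228 245] n 584 ztop 0.0377 rect c [472.7 -93. ] size [43.6 63.9] ang 74.3 bgr [48 51 53]
side px [237 279] n 280 ztop 0.025 rect c [ 478.8 -178. ] size [23.9 39.9] ang 12.2 bgr [39 38 38]
```

View pics/sc2.png

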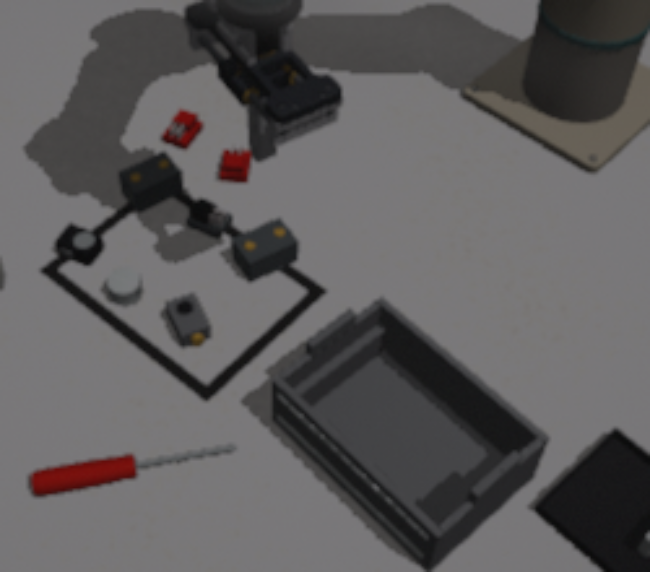

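The pack is unmoved. I'll test the closing with no lift.

Call:
play_rows([
  [0, 0, 0, 0],
  [0, 0, 0, 0],
  [0, 0, 0, 0],
  [0, 4, 0, 1],
  [0, 8, 0, 1],
  [0, 11, 0, 1],
  [0, 13, 0, 1],
  [0, 13.1, 0, 1],
  [0, 13.1, 0, 1],
  [0, 13.1, 0, 1],
], grip=-0.4)

```text
clock: 7.8
position: [0.4735, -0.0928, 0.0142]
eef_rot: [-1.56, 0.217, -0.22]
contact_force: [0.9, 0.6, -0.1]
grip_width: 0.0655
```

Call:
play_rows([
  [0, 0, 0, 0],
  [0, 0, 0, 0],
  [0, 0, 0, 0],
  [0, 0, 0, 0],
  [0, 0, 0, 0],
  [0, 0, 0, 0],
  [0, 0, 0, 0],
  [0, 0, 0, 0],
], grip=1, grip_force=35)

```text
clock: 8.6
position: [0.4738, -0.0928, 0.0147]
eef_rot: [-1.56, 0.216, -0.221]
contact_force: [-0.6, -0.2, 6.8]
grip_width: 0.0402
```

Call:
play_rows([
  [0, 0, 0, 0],
  [0, 0, 0, 0],
  [0, 0, 0, 0],
  [0, -0.5, 0, 0],
  [0, -1, 0, 0],
  [0, -1.5, 0, 0],
  [0, -2, 0, 0],
])

```text
clock: 9.3
position: [0.4737, -0.0928, 0.0351]
eef_rot: [-1.56, 0.216, -0.221]
contact_force: [-0.4, -0.2, -2.4]
grip_width: 0.0399
```

Held now (-2.4 N). Closing needs about 10 rows. On to the crate.

```bash
python3 - <<'E'
from h import *
x,y=cr(0,-38)
go((474,-93,150,CA),(x,y,150,CA))
E
```

```text
at [473.7 -92.8  35.1] ang 74.1 w 39.9 t 9.3
row [0.07, -11.49, -0.01] -11.6
row [1.05, -11.49, 24.33] -11.6
```

Call:
play_rows([
  [0, -4, 0, 0],
  [0, -8, 0, 0],
  [0, -11.5, 0, -4],
  [0.2, -11.5, 4, -8],
  [0.4, -11.5, 8, -11.6],
  [0.6, -11.5, 12, -11.6],
  [0.8, -11.5, 16, -11.6],
  [1, -11.5, 20, -11.6],
  [1, -11.5, 23, -11.6],
  [1, -11.5, 24.3, -11.6],
  [1, -11.5, 24.3, -11.6],
  [1, -11.5, 24.3, -11.6],
])

```text
clock: 10.5
position: [0.5491, 0.136, 0.15]
eef_rot: [-1.572, 0.06, -0.062]
contact_force: [-0.2, -0.1, -3.1]
grip_width: 0.0397
```

```bash
python3 - <<'E'
from h import *
p,d,c=snap("wrist"); cv2.imwrite("pics/w3.png",p)
comps("wrist",p,d,c,0.07,0.09,300); 
for n in ["scene","side"]:
    p,d,c=snap(n); comps(n,p,d,c,0.068,0.095,100)
x,y=cr(0,-38)
go((x,y,40,CA),(x,y,21,CA))
E
```

```text
wrist px [317 165] n 5594 ztop 0.0849 rect c [553.4 175.1] size [219.3 147.7] ang 85.5 bgr [104  99  98]
wrist px [453 301] n 735 ztop 0.0894 rect c [685.6 338.6] size [ 7.2 42.6] ang 11.3 bgr [82 79 77]
wrist px [453 353] n 515 ztop 0.0896 rect c [753.2 332.9] size [44.1 11. ] ang 67.6 bgr [90 88 86]
scene px [137 177] n 167 ztop 0.094 rect c [ 727.2 -281.6] size [22.1 58.5] ang 68.7 bgr [71 74 75]
scene px [308 245] n 1036 ztop 0.0865 rect c [552.3 177.2] size [220.3 149.2] ang 85.5 bgr [58 57 57]
scene px [491 229] n 514 ztop 0.0945 rect c [219.8 490.4] size [100.   23.3] ang 88.1 bgr [24 23 22]
scene px [319 338] n 555 ztop 0.0927 rect c [719.  346.8] size [78.7 78.8] ang 68.1 bgr [73 72 71]
side px [122  84] n 366 ztop 0.094 rect c [221.3 576.7] size [279.9  28.6] ang 87.6 bgr [23 23 22]
side px [285  99] n 342 ztop 0.0899 rect c [719.7 346.5] size [81.6 77.2] ang 75.5 bgr [52 52 51]
side px [242 155] n 785 ztop 0.089 rect c [544.1  66.3] size [ 5.1 59.1] ang 83.3 bgr [52 51 51]
side px [360 309] n 204 ztop 0.0937 rect c [ 704.7 -315.5] size [24.6 61.6] ang 39.0 bgr [55 58 59]
at [549.5 135.7 150.2] ang 85.5 w 40.2 t 10.7
row [0.04, 11.02, 0.29] -0.2
row [0.04, 12.92, 0.29] -0.2
```

View pics/w3.png

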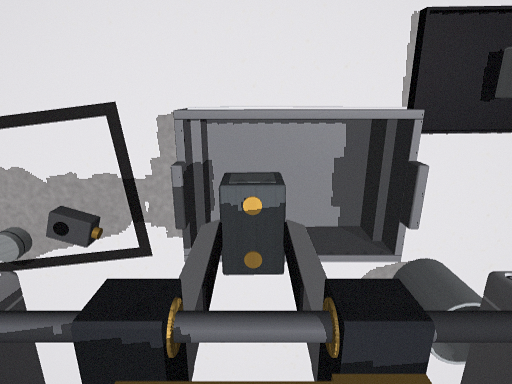

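The wrist view shows the pack (252,225) held over the crate's near half; the crate is confirmed at (553,176), 85.6°. Lowering gently.

Call:
play_rows([
  [0.1, 3.5, 0.3, -0.2],
  [0.1, 7, 0.3, -0.2],
  [0.1, 9.5, 0.3, -0.2],
  [0.1, 11.5, 0.3, -0.2],
  [0.1, 12.3, 0.3, -0.2],
  [0.1, 12.6, 0.3, -0.2],
  [0.1, 12.8, 0.3, -0.2],
  [0.1, 12.9, 0.3, -0.2],
  [0.1, 12.95, 0.3, -0.2],
])

```text
clock: 11.55
position: [0.5516, 0.1384, 0.0215]
eef_rot: [-1.571, 0.056, -0.062]
contact_force: [-0.3, -0.6, -2.6]
grip_width: 0.04
```

Call:
play_rows([
  [0, 0.05, 0, 0],
  [0, 0.1, 0, 0],
  [0, 0.12, 0, 0],
  [0, 0.12, 0, 0],
])

```text
clock: 11.95
position: [0.5521, 0.1385, 0.0208]
eef_rot: [-1.571, 0.056, -0.063]
contact_force: [-0.4, 0.0, 2.2]
grip_width: 0.0399
```

Call:
play_rows([
  [0, 0, 0, 0],
  [0, 0, 0, 0],
  [0, 0, 0, 0],
  [0, 0, 0, 0],
  [0, 0, 0, 0],
  [0, 0, 0, 0],
  [0, 0, 0, 0],
  [0, -3, 0, 0],
  [0, -7, 0, 0],
  [0, -11, 0, 0],
  [0, -13, 0, 0],
  [0, -13, 0, 0],
], grip=-0.4)

```text
clock: 13.15
position: [0.5538, 0.1394, 0.154]
eef_rot: [-1.569, 0.051, -0.068]
contact_force: [0.0, 0.7, -0.1]
grip_width: 0.0658
```

```bash
python3 - <<'E'
from h import *
p,d,c=snap("wrist"); comps("wrist",p,d,c,0.03,0.06,300,(.49,.62,.08,.25))
p,d,c=snap("scene"); comps("scene",p,d,c,0.012,0.06,100,(.4,.65,-.35,-0.05))
p,d,c=snap("side"); comps("side",p,d,c,0.012,0.06,100,(.4,.65,-.35,-0.05))
go((491.5,-264,110,78))
E
```

```text
wrist px [197 159] n 637 ztop 0.0468 rect c [541.   81.4] size [  8.  102.4] ang 86.9 bgr [87 83 82]
wrist px [251 174] n 2315 ztop 0.0433 rect c [552.6 138.1] size [42.  63.9] ang 86.2 bgr [88 91 91]
wrist px [237 234] n 777 ztop 0.059 rect c [617.  117.9] size [75.1  1.8] ang 85.7 bgr [54 51 50]
scene px [208 148] n 336 ztop 0.0402 rect c [ 490.3 -262.7] size [44.2 65.1] ang 82.0 bgr [31 32 32]
scene px [230 162] n 126 ztop 0.0273 rect c [ 476. -178.] size [25.5 41.3] ang 13.2 bgr [45 44 45]
scene px [180 173] n 178 ztop 0.0283 rect c [ 608.9 -251.8] size [33.1 47.7] ang 25.1 bgr [44 43 43]
scene px [198 188] n 140 ztop 0.0278 rect c [ 613.3 -170.1] size [35.6 35.2] ang 76.0 bgr [66 66 64]
scene px [222 202] n 222 ztop 0.0279 rect c [595.6 -85.7] size [52.6 33.2] ang 67.9 bgr [37 37 38]
side px [278 234] n 283 ztop 0.0254 rect c [597.  -87.4] size [51.1 33.8] ang 67.8 bgr [35 35 36]
side px [294 264] n 224 ztop 0.0255 rect c [ 614.8 -171.4] size [36.7 34.6] ang 75.6 bgr [63 63 62]
side px [237 279] n 173 ztop 0.0253 rect c [ 478.7 -178. ] size [24.5 38.7] ang 10.7 bgr [39 38 38]
side px [303 299] n 361 ztop 0.0254 rect c [ 610.  -254.1] size [34.4 45.9] ang 15.2 bgr [48 48 47]
side px [249 313] n 734 ztop 0.0378 rect c [ 491.  -264.1] size [42.1 63. ] ang 77.9 bgr [29 30 31]
side px [213 345] n 112 ztop 0.0249 rect c [ 408.6 -310. ] size [22.1 19.6] ang 13.9 bgr [32 32 57]
at [550.6 138.5 149.8] ang 85.7 w 65.8 t 13.3
row [-2.87, 4.03, -40.57] 7.7
```

Pack A sits flat at the planned spot. Now pack B.

Call:
play_rows([
  [-0.5, 0, -5, 0],
  [-1, 0, -10, 2],
  [-1.5, 0, -15, 4],
  [-2, 0, -20, 6],
  [-2.5, 0, -25, 7.7],
  [-2.9, 1, -30, 7.7],
  [-2.9, 2, -35, 7.7],
  [-2.9, 4, -39, 7.7],
  [-2.9, 4, -40.6, 7.7],
  [-2.9, 4, -40.6, 7.7],
  [-2.9, 4, -40.6, 7.7],
])

```text
clock: 14.4
position: [0.4913, -0.2622, 0.1097]
eef_rot: [-1.564, 0.162, -0.165]
contact_force: [0.4, 0.2, 0.3]
grip_width: 0.0657
```

```bash
python3 - <<'E'
from h import *
p,d,c=snap("wrist"); comps("wrist",p,d,c,0.012,0.06,300,(.4,.65,-.35,-0.05))
go((491.5,-264,15,78))
E
```

```text
wrist px [283  87] n 545 ztop 0.025 rect c [ 403.5 -214.9] size [21.8 24.4] ang 37.8 bgr [ 24  25 148]
wrist px [185 111] n 411 ztop 0.0245 rect c [ 411.2 -310.4] size [24.6 22.4] ang 90.0 bgr [ 72  72 129]
wrist px [331 157] n 987 ztop 0.0249 rect c [ 480.2 -178.5] size [24.6 39.1] ang 14.7 bgr [43 41 42]
wrist px [251 187] n 2971 ztop 0.0372 rect c [ 492.8 -264.7] size [41.3 64. ] ang 79.1 bgr [59 61 61]
wrist px [433 245] n 1703 ztop 0.0252 rect c [599.7 -84.8] size [57.7 34.4] ang 67.0 bgr [68 65 65]
wrist px [362 270] n 528 ztop 0.0248 rect c [ 613.1 -163.8] size [36.9 20.7] ang 19.9 bgr [144 140 139]
wrist px [282 284] n 1281 ztop 0.0251 rect c [ 611.6 -254.8] size [33.9 46.1] ang 15.4 bgr [46 44 43]
at [ 491.8 -261.5  110.2] ang 78.1 w 65.5 t 14.4
row [-0.0, 9.52, -0.26] 0.1
```

Call:
play_rows([
  [0.05, 3.5, -0.3, -0.7],
  [0.05, 6.5, -0.3, -0.7],
  [0.05, 8.8, -0.3, -0.7],
  [0.05, 9.5, -0.3, -0.7],
  [0.05, 9.5, -0.3, -0.7],
  [0.05, 9.5, -0.3, -0.7],
])

```text
clock: 15.05
position: [0.4931, -0.2639, 0.0163]
eef_rot: [-1.565, 0.148, -0.155]
contact_force: [-0.2, -0.4, -0.2]
grip_width: 0.0657
```

Call:
play_rows([
  [0, 0, 0, 0],
  [0, 0, 0, 0],
  [0, 0, 0, 0],
  [0, 0, 0, 0],
  [0, 0, 0, 0],
  [0, 0, 0, 0],
  [0, 0, 0, 0],
  [0, 0, 0, 0],
  [0, 0, 0, 0],
  [0, 0, 0, 0],
  [0, 0, 0, 0],
  [0, -0.7, 0, 0],
  [0, -1.5, 0, 0],
  [0, -1.5, 0, 0],
], grip=1, grip_force=35)

```text
clock: 16.45
position: [0.4939, -0.2643, 0.0326]
eef_rot: [-1.566, 0.147, -0.157]
contact_force: [-0.2, -0.9, -0.6]
grip_width: 0.0003
```

```bash
sed -i 's/^CX,CY,CA=.*/CX,CY,CA=553.0,176.2,85.6/' h.py; python3 - <<'E'
from h import *
x,y=cr(0,38)
go((492,-264,150,CA),(x,y,150,CA))
E
```

```text
at [ 493.9 -264.3   32.6] ang 78.9 w 0.3 t 16.4
row [-0.11, -11.74, -0.01] -6.7
row [-3.03, -11.76, 48.14] -6.7
```

Nothing was held. I'll look before doing anything else.

Call:
play_rows([
  [0, -4, 0, 0],
  [0, -8, 0, 0],
  [0, -9.5, 0, 0],
  [0, -9.5, 0, 0],
  [0, -9.5, 0, 0],
], grip=-0.4)

```text
clock: 16.95
position: [0.4929, -0.264, 0.1273]
eef_rot: [-1.566, 0.147, -0.156]
contact_force: [-0.6, -0.4, 0.3]
grip_width: 0.037
```

```bash
python3 - <<'E'
from h import *
for n in ["wrist","side"]:
    p,d,c=snap(n); comps(n,p,d,c,0.012,0.09,300,(.4,.65,-.38,-0.15)); cv2.imwrite(f"pics/{n}4.png",p)
E
```

```text
wrist px [286  86] n 483 ztop 0.0251 rect c [ 403.8 -214.9] size [21.6 24. ] ang 37.6 bgr [ 25  26 151]
wrist px [191 107] n 383 ztop 0.0248 rect c [ 410.9 -310.2] size [21.7 24.1] ang 0.2 bgr [ 70  70 131]
wrist px [329 153] n 890 ztop 0.0249 rect c [ 480.4 -178.5] size [24.4 39.1] ang 14.1 bgr [45 42 43]
wrist px [252 180] n 2672 ztop 0.0373 rect c [ 492.7 -264.4] size [41.9 63.1] ang 78.8 bgr [63 66 65]
wrist px [351 264] n 873 ztop 0.0249 rect c [ 614.1 -171.5] size [37.8 33.4] ang 78.7 bgr [144 140 139]
wrist px [274 275] n 767 ztop 0.0251 rect c [ 613.1 -260.3] size [33.7 34.3] ang 15.7 bgr [38 35 35]
side px [303 299] n 362 ztop 0.0257 rect c [ 609.9 -254.4] size [33.8 45.7] ang 15.7 bgr [57 56 55]
side px [249 320] n 314 ztop 0.0368 rect c [ 488.9 -278.2] size [15.2 61.7] ang 81.2 bgr [46 44 43]
```

View pics/wrist4.png

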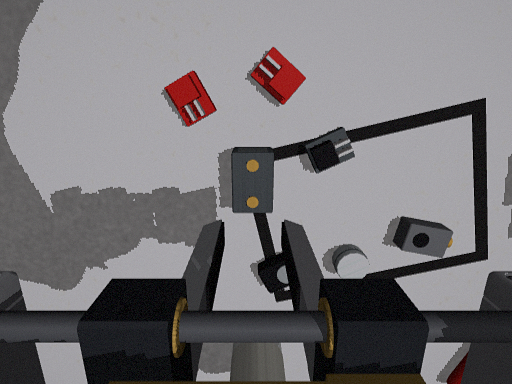

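The pack (252,180) is untouched, although the fingers shut at its height. I'll retry in small steps, watching the width.

Call:
play_rows([
  [0, 0, 0, 0],
  [0, 0, 0, 0],
  [0, 0, 0, 0],
  [0, 4, 0, 0],
  [0, 8, 0, 0],
  [0, 10.5, 0, 0],
  [0, 11.2, 0, 0],
  [0, 11.3, 0, 0],
  [0, 11.3, 0, 0],
  [0, 11.3, 0, 0],
], grip=-0.4)

```text
clock: 18.05
position: [0.4938, -0.2642, 0.0146]
eef_rot: [-1.566, 0.147, -0.157]
contact_force: [0.2, 0.3, 0.5]
grip_width: 0.066
```

Call:
play_rows([
  [0, 0, 0, 0],
  [0, 0, 0, 0],
  [0, 0, 0, 0],
  [0, 0, 0, 0],
  [0, 0, 0, 0],
], grip=1, grip_force=35)

```text
clock: 18.55
position: [0.494, -0.2644, 0.015]
eef_rot: [-1.566, 0.146, -0.157]
contact_force: [0.4, 0.2, 3.6]
grip_width: 0.0398
```

Call:
play_rows([
  [0, 0, 0, 0],
  [0, 0, 0, 0],
  [0, 0, 0, 0],
])

```text
clock: 18.85
position: [0.4941, -0.2644, 0.0151]
eef_rot: [-1.566, 0.146, -0.157]
contact_force: [-1.6, 0.2, 2.5]
grip_width: 0.0392
```

Call:
play_rows([
  [0, -0.3, 0, 0],
  [0, -0.6, 0, 0],
  [0, -1, 0, 0],
  [0, -1.5, 0, 0],
])

```text
clock: 19.25
position: [0.4941, -0.2644, 0.0305]
eef_rot: [-1.566, 0.146, -0.157]
contact_force: [0.2, 0.3, 0.3]
grip_width: 0.013
```

```bash
python3 - <<'E'
from h import *
print(env.finger_overhang)
p,d,c=snap("side"); W=cloud(d,c)
cv2.imwrite("pics/sd5.png",cv2.resize(p[200:370,180:340],None,fx=3.5,fy=3.5,interpolation=cv2.INTER_CUBIC))
go((494,-264,15,79))
E
```

```text
0.008
at [ 494.7 -264.7   31.3] ang 78.9 w 6.6 t 19.3
row [-0.09, 1.63, 0.06] -0.1
```

View pics/sd5.png

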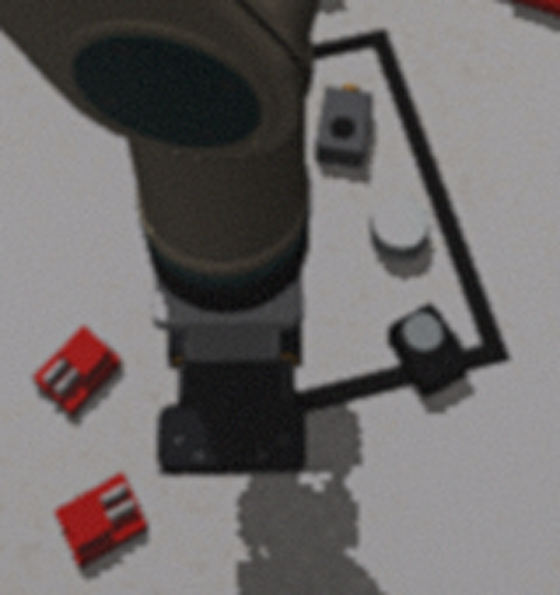

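Call:
play_rows([
  [0, -4, 0, 0],
  [0, -8, 0, 0],
  [0, -10, 0, 0],
  [0, -10, 0, 0],
  [0, -10, 0, 0],
])

```text
clock: 19.8
position: [0.4939, -0.2645, 0.1316]
eef_rot: [-1.567, 0.145, -0.159]
contact_force: [-0.7, -0.4, -1.1]
grip_width: 0.0008
```

```bash
python3 - <<'E'
from h import *
s,M,a=tz(); print(s["position"],s["grip_width"])
p,d,c=snap("wrist"); W=cloud(d,c); cv2.imwrite("pics/w6.png",p)
L=(W-s["position"])@M   # tool coords
m=(abs(L[...,0])<0.02)&(abs(L[...,2])<0.03)&(L[...,1]<0.05)
ys,xs=np.nonzero(m); print("rows",ys.min(),ys.max(),"cols",xs.min(),xs.max(),"tool y max",np.percentile(L[m][:,1],[50,90,99,100]))
for v in range(ys.min(),ys.min()+80,6): print(v,L[v,252].round(4),d[v,252])
comps("w",p,d,c,0.012,0.06,300,(.4,.56,-.38,-0.15))
E
```

```text
[ 0.49386199 -0.2644722   0.13157623] 0.0007620061853797113
rows 220 383 cols 129 360 tool y max [-0.14009418 -0.04570062 -0.02547188 -0.02026045]
220 [ 0.0561  0.1324 -0.0008] 0.35712153
226 [-0.0068 -0.0276 -0.0007] 0.18580616
232 [-0.0061 -0.0348 -0.0007] 0.17906874
238 [-0.0064 -0.0434 -0.0007] 0.17082612
244 [-0.0067 -0.0515 -0.0007] 0.16294742
250 [-0.006  -0.0569 -0.0007] 0.1579958
256 [-0.0067 -0.0644 -0.0007] 0.15060359
262 [-0.006  -0.069  -0.0007] 0.1463721
268 [-0.0062 -0.0746 -0.0007] 0.14095742
274 [-0.0058 -0.0791 -0.0007] 0.13678257
280 [-0.0026 -0.0789 -0.0007] 0.13782345
286 [ 0.0003 -0.0793 -0.0007] 0.13829152
292 [ 0.0022 -0.0811 -0.0007] 0.13710637
298 [ 0.0051 -0.0816 -0.0007] 0.13748232
w px [285  84] n 492 ztop 0.025 rect c [ 403.8 -214.9] size [21.6 24.2] ang 37.7 bgr [ 22  23 140]
w px [192 105] n 373 ztop 0.0248 rect c [ 411.  -310.4] size [22.2 24.3] ang 1.1 bgr [ 64  64 123]
w px [329 151] n 885 ztop 0.0249 rect c [ 480.5 -178.5] size [24.4 39. ] ang 13.3 bgr [42 40 40]
w px [253 177] n 2616 ztop 0.0373 rect c [ 492.3 -263.8] size [42.  63.4] ang 78.9 bgr [59 61 61]
```

Important finding: the depth picture puts the shut fingertips about 21 mm *behind* the reported TCP, so I was only grazing the top of the packs. I'll check with the fingers open.

Call:
play_rows([
  [0, 0, 0, 0],
  [0, 0, 0, 0],
  [0, 0, 0, 0],
  [0, 0, 0, 0],
  [0, 0, 0, 0],
  [0, 0, 0, 0],
  [0, 0, 0, 0],
  [0, 0, 0, 0],
  [0, 0, 0, 0],
  [0, 0, 0, 0],
], grip=-0.4)

```text
clock: 20.85
position: [0.4932, -0.2642, 0.1308]
eef_rot: [-1.566, 0.146, -0.158]
contact_force: [-0.4, 0.0, 0.3]
grip_width: 0.0657
```

```bash
cat >> h.py <<'E'
def tips():
    s,M,a=tz(); p,d,c=snap("wrist"); W=cloud(d,c); L=(W-s["position"])@M
    for sg in (-1,1):
        m=(abs(L[...,0])<0.02)&(L[...,2]*sg>-0.002)&(L[...,2]*sg<0.07)&(L[...,1]<0.03)&(L[...,1]>-0.06)
        P=L[m]; k=P[:,1]>np.percentile(P[:,1],90); print("finger",sg,"ymax",np.percentile(P[:,1],[99,100]).round(4),"tip mean",P[k].mean(0).round(4),"z rng",P[:,2].min().round(4),P[:,2].max().round(4))
    return s,M,p,d,c
E
python3 - <<'E'
from h import *
tips()
p,d,c=snap("scene"); W=cloud(d,c); 
s,M,a=tz(); L=(W-s["position"])@M
m=(np.abs(L)<0.06).all(-1)&(W[...,2]>0.06); ys,xs=np.nonzero(m); print("scene",m.sum(),np.percentile(L[m][:,1],[50,95,100]).round(4), xs.mean(),ys.mean())
E
```

```text
finger -1 ymax [-0.0208 -0.0182] tip mean [-0.0031 -0.0237 -0.0349] z rng -0.0455 -0.033
finger 1 ymax [-0.0208 -0.0194] tip mean [-0.0029 -0.0236  0.0341] z rng 0.0321 0.0445
scene 141 [-0.0427 -0.0244 -0.0213] 202.04255319148936 112.29078014184397
```

Both cameras agree that the tips are about 21 mm behind the reported TCP, so I'll aim with tip z = TCP z + 21 mm and descend while watching the force.

Call:
play_rows([
  [0, 4, 0.0, 0],
  [0, 8, 0, 0],
  [0, 11, 0, 0],
  [0, 13, 0, 0],
  [0, 13.8, 0, 0],
  [0, 13.9, 0, 0],
  [0, 13.9, 0, 0],
])

```text
clock: 21.65
position: [0.4948, -0.2647, -0.0076]
eef_rot: [-1.567, 0.145, -0.158]
contact_force: [0.2, -0.3, 0.4]
grip_width: 0.0657
```

Call:
play_rows([
  [0, 0, 0, 0],
  [0, 0, 0, 0],
  [0, 0, 0, 0],
  [0, 0, 0, 0],
  [0, 0, 0, 0],
  [0, 0, 0, 0],
  [0, 0, 0, 0],
  [0, 0, 0, 0],
], grip=1, grip_force=30)

```text
clock: 22.45
position: [0.4953, -0.2648, -0.0069]
eef_rot: [-1.567, 0.144, -0.159]
contact_force: [-0.0, 0.7, 6.1]
grip_width: 0.0417
```

Call:
play_rows([
  [0, -0.5, 0, 0],
  [0, -1, 0, 0],
  [0, -1.5, 0, 0],
  [0, -2, 0, 0],
  [0, -2, 0, 0],
])

```text
clock: 22.95
position: [0.4956, -0.265, 0.0138]
eef_rot: [-1.568, 0.144, -0.16]
contact_force: [0.1, 0.0, -2.8]
grip_width: 0.0419
```

```bash
python3 - <<'E'
from h import *
x,y=cr(2,38)
go((495,-265,135,CA),(x,y,135,CA))
E
```

```text
at [ 495.6 -265.    13.8] ang 78.9 w 41.9 t 22.9
row [0.07, -12.11, -0.02] -6.7
row [-2.95, -12.2, 48.19] -6.7
```

Call:
play_rows([
  [0, -4, 0, 0],
  [0, -8, 0, 0],
  [0, -12, 0, 0],
  [-0.3, -12.2, 4, -3],
  [-0.6, -12.2, 8, -6.7],
  [-0.8, -12.2, 12, -6.7],
  [-1, -12.2, 16, -6.7],
  [-1.2, -12.2, 20, -6.7],
  [-1.5, -12.2, 24, -6.7],
  [-1.8, -12.2, 28, -6.7],
  [-2, -12.2, 32, -6.7],
  [-2.3, -12.2, 36, -6.7],
  [-2.5, -12.2, 40, -6.7],
  [-2.8, -12.2, 44, -6.7],
  [-3, -12.2, 47, -6.7],
  [-3, -12.2, 48.2, -6.7],
  [-3, -12.2, 48.2, -6.7],
  [-3, -12.2, 48.2, -6.7],
])

```text
clock: 24.75
position: [0.5573, 0.2117, 0.1347]
eef_rot: [-1.575, 0.054, -0.069]
contact_force: [-0.4, -0.8, -2.9]
grip_width: 0.0415
```

```bash
python3 - <<'E'
from h import *
p,d,c=snap("wrist")
comps("wrist",p,d,c,0.07,0.088,300,(.4,.7,0,.35))
comps("held",p,d,c,0.13,0.2,300,(.4,.7,0.1,.35))
x,y=cr(2,38)
go((x,y,40,CA),(x,y,-1,CA))
E
```

```text
wrist px [191 164] n 6392 ztop 0.0831 rect c [554.2 175.1] size [219.4 149.8] ang 85.7 bgr [109 104 104]
held px [252 234] n 9965 ztop 0.1921 rect c [557.4 211.4] size [65.9 18.9] ang 85.6 bgr [68 69 69]
at [557.4 211.1 134.8] ang 85.5 w 41.8 t 24.8
row [-0.07, 9.48, 0.33] -0.1
row [-0.11, 13.58, 0.35] -0.1
```

Call:
play_rows([
  [-0.1, 3.5, 0.3, 0],
  [-0.1, 7, 0.3, 0],
  [-0.1, 10, 0.3, 0],
  [-0.1, 12, 0.3, 0],
  [-0.1, 13, 0.3, 0],
  [-0.1, 13.3, 0.3, 0],
  [-0.1, 13.45, 0.3, 0],
  [-0.1, 13.5, 0.3, 0],
])

```text
clock: 25.6
position: [0.5589, 0.2134, 0.0008]
eef_rot: [-1.574, 0.054, -0.072]
contact_force: [0.1, 0.5, -3.3]
grip_width: 0.0415
```

Call:
play_rows([
  [0, 0.05, 0, 0],
  [0, 0.1, 0, 0],
  [0, 0.15, 0, 0],
])

```text
clock: 25.9
position: [0.5592, 0.2136, -0.0001]
eef_rot: [-1.574, 0.053, -0.072]
contact_force: [0.5, -0.3, -2.4]
grip_width: 0.0415
```

Call:
play_rows([
  [0, 0.05, 0, 0],
  [0, 0.1, 0, 0],
  [0, 0.15, 0, 0],
  [0, 0.15, 0, 0],
])

```text
clock: 26.3
position: [0.5595, 0.2137, -0.0008]
eef_rot: [-1.574, 0.052, -0.073]
contact_force: [-1.5, -0.7, 5.2]
grip_width: 0.0417
```

Call:
play_rows([
  [0, 0, 0, 0],
  [0, 0, 0, 0],
  [0, 0, 0, 0],
  [0, 0, 0, 0],
  [0, 0, 0, 0],
  [0, 0, 0, 0],
  [0, 0, 0, 0],
  [0, -2, 0, 0],
  [0, -6, 0, 0],
  [0, -10, 0, 0],
  [0, -14, 0, 0],
  [0, -16, 0, 0],
  [0, -16, 0, 0],
], grip=-0.3)

```text
clock: 27.6
position: [0.5597, 0.2153, 0.1626]
eef_rot: [-1.571, 0.048, -0.078]
contact_force: [0.4, 0.7, 0.5]
grip_width: 0.061
```

```bash
python3 - <<'E'
from h import *
p,d,c=snap("wrist"); comps("wrist",p,d,c,0.03,0.06,300,(.48,.63,.08,.27)); comps("rim",p,d,c,0.068,0.088,300,(.4,.7,0,.35))
for n in ["scene","side"]:
    p,d,c=snap(n); comps(n,p,d,c,0.03,0.05,60,(.4,.54,.3,.52));comps(n+"rim",p,d,c,0.068,0.088,300,(.4,.7,0,.35)); comps(n+"tray",p,d,c,0.008,0.02,60,(.3,.6,.28,.55))
    comps(n+"acc",p,d,c,0.012,0.06,100,(.4,.68,-.4,-.02))
go((459,412,130,87))
E
```

```text
wrist px [147 180] n 3034 ztop 0.0459 rect c [544.8 102.9] size [ 45.8 124.1] ang 90.0 bgr [65 67 67]
wrist px [268 216] n 1549 ztop 0.0577 rect c [624.4 209.7] size [104.9   1.9] ang 85.6 bgr [55 52 52]
wrist px [251 170] n 2226 ztop 0.0434 rect c [556.8 213.5] size [42.1 64. ] ang 85.6 bgr [90 93 93]
wrist px [160 231] n 473 ztop 0.0591 rect c [616.4 103.3] size [46.7  1.9] ang 86.2 bgr [54 51 50]
rim px [186 151] n 5085 ztop 0.0829 rect c [554.1 175.2] size [219.7 149.5] ang 85.7 bgr [96 92 91]
rim px [252 245] n 1003 ztop 0.0787 rect c [627.8 209.3] size [100.3   9.2] ang 86.2 bgr [101  97  96]
scene px [406 281] n 97 ztop 0.0376 rect c [459.2 412.4] size [11.8 52.1] ang 86.9 bgr [112 110 111]
scenerim px [291 242] n 762 ztop 0.0824 rect c [551.5 176.2] size [221.8 151.8] ang 85.0 bgr [55 53 53]
scenetray px [404 287] n 575 ztop 0.0174 rect c [459.5 412.4] size [194.  127.9] ang 86.3 bgr [36 35 36]
sceneacc px [230 162] n 134 ztop 0.0276 rect c [ 476.2 -178.6] size [24.4 38.3] ang 18.1 bgr [31 30 31]
sceneacc px [180 173] n 179 ztop 0.0281 rect c [ 609.  -252.4] size [35.1 43.4] 
[... 227 characters left out ...]
7 38]
siderim px [241 150] n 824 ztop 0.0842 rect c [553.  173.2] size [220.3 149. ] ang 85.6 bgr [51 50 50]
sidetray px [195 116] n 175 ztop 0.0157 rect c [459.7 411.4] size [200.  119.7] ang 85.9 bgr [41 40 41]
sideacc px [278 234] n 284 ztop 0.0255 rect c [597.1 -86.9] size [51.4 34. ] ang 67.5 bgr [33 33 34]
sideacc px [294 264] n 224 ztop 0.0253 rect c [ 614.9 -171.1] size [37.2 34.5] ang 74.9 bgr [126 125 125]
sideacc px [237 280] n 192 ztop 0.025 rect c [ 478.9 -178.1] size [24.1 39.3] ang 13.7 bgr [26 26 26]
sideacc px [303 299] n 360 ztop 0.0253 rect c [ 610.4 -254.2] size [33.7 45.9] ang 14.9 bgr [50 49 49]
at [556.6 214.  158.1] ang 85.4 w 61.0 t 27.8
row [-11.33, 2.6, 18.97] -1.6
```

Both packs are flat in the crate. Now the tray.

Call:
play_rows([
  [-2.5, 0, 4, -1],
  [-5, 0, 8, -1],
  [-7.5, 0.5, 12, -1],
  [-10, 1.5, 16, -1],
  [-11.3, 2.6, 19, -1],
  [-11.3, 2.6, 19, -1],
  [-11.3, 2.6, 19, -1],
])

```text
clock: 28.45
position: [0.458, 0.4117, 0.1278]
eef_rot: [-1.578, 0.041, -0.054]
contact_force: [0.9, -0.3, 0.7]
grip_width: 0.0611
```

```bash
python3 - <<'E'
from h import *
s,M,p,d,c=tips()
comps("fin",p,d,c,0.028,0.045,60,(.38,.54,.3,.52)); comps("tray",p,d,c,0.009,0.02,300,(.3,.6,.25,.6))
go((459.3,412.3,-11,86.5))
E
```

```text
finger -1 ymax [-0.0209 -0.0194] tip mean [-0.004  -0.0236 -0.033 ] z rng -0.0431 -0.0308
finger 1 ymax [-0.0203 -0.0194] tip mean [-0.0035 -0.0236  0.0318] z rng 0.0296 0.0421
fin px [254 185] n 552 ztop 0.0348 rect c [461.5 412.4] size [11.4 48.7] ang 86.3 bgr [202 198 196]
tray px [255 159] n 1601 ztop 0.0149 rect c [462.2 412.2] size [194.8 124.5] ang 86.3 bgr [25 22 23]
tray px [145 235] n 345 ztop 0.0193 rect c [524.  284.2] size [99.9 36.5] ang 19.3 bgr [51 48 48]
tray px [252 231] n 387 ztop 0.0148 rect c [522.  406.5] size [106.7   4.3] ang 86.3 bgr [37 34 35]
at [459.3 410.5 128.5] ang 86.4 w 61.2 t 28.5
row [-0.15, 13.95, 0.28] -0.1
```

Call:
play_rows([
  [0.1, 4, 0.25, 0],
  [0.1, 8, 0.25, 0],
  [0.1, 11, 0.25, 0],
  [0.1, 13, 0.25, 0],
  [0.1, 13.8, 0.25, 0],
  [0.1, 13.9, 0.25, 0],
  [0.1, 13.9, 0.25, 0],
])

```text
clock: 29.2
position: [0.4628, 0.4115, -0.0097]
eef_rot: [-1.577, 0.042, -0.059]
contact_force: [-0.1, 0.3, 0.2]
grip_width: 0.0612
```

Call:
play_rows([
  [0, 0, 0, 0],
  [0, 0, 0, 0],
  [0, 0, 0, 0],
  [0, 0, 0, 0],
  [0, 0, 0, 0],
  [0, 0, 0, 0],
  [0, 0, 0, 0],
  [0, 0, 0, 0],
  [0, 0, 0, 0],
  [0, 0, 0, 0],
], grip=1, grip_force=35)

```text
clock: 30.2
position: [0.4629, 0.4117, -0.0096]
eef_rot: [-1.577, 0.042, -0.059]
contact_force: [0.2, -0.7, 1.8]
grip_width: 0.0118
```

Call:
play_rows([
  [0, -1, 0, 0],
  [0, -2, 0, 0],
  [0, -5, 0, 0],
  [0, -9, 0, 0],
  [0, -13, 0, 0],
  [0, -16, 0, 0],
  [0, -16, 0, 0],
])

```text
clock: 30.9
position: [0.4637, 0.4152, 0.156]
eef_rot: [-1.57, 0.036, -0.064]
contact_force: [0.6, -0.8, -1.3]
grip_width: 0.0113
```

```bash
sed -i 's/^CX,CY,CA=.*/CX,CY,CA=554.1,175.2,85.7/' h.py; python3 - <<'E'
from h import *
go((CX,CY,150,CA))
E
```

```text
at [463.7 415.2 156. ] ang 86.3 w 11.3 t 30.9
row [10.55, 0.77, -23.37] 0.6
```

Call:
play_rows([
  [2, 0.5, -4, 0.6],
  [3.8, 0.8, -8, 0.6],
  [5.5, 0.8, -12, 0.6],
  [7.2, 0.8, -16, 0.6],
  [9, 0.8, -20, 0.6],
  [10.3, 0.8, -22.8, 0.6],
  [10.5, 0.8, -23.4, 0.6],
  [10.5, 0.8, -23.4, 0.6],
  [10.5, 0.8, -23.4, 0.6],
])

```text
clock: 31.8
position: [0.5526, 0.1769, 0.1494]
eef_rot: [-1.569, 0.044, -0.07]
contact_force: [-0.2, 0.9, -0.8]
grip_width: 0.0123
```

```bash
cat >> h.py <<'E'
def fit():
    s,M,p,d,c=snap_w(); 
    print("TCP",(s["position"]*1000).round(1),"ang",round(tz()[2],2),"tilt",np.degrees(np.arccos(-M[2,1])).round(2), M[:2,1].round(4))
    return s,M,p,d,c
def snap_w():
    s,M,a=tz(); p,d,c=snap("wrist"); return s,M,p,d,c
E
python3 - <<'E'
from h import *
s,M,p,d,c=fit(); cv2.imwrite("pics/w7.png",p)
z=s["position"][2]
comps("held tray",p,d,c,z+.008,z+.033,300,(.4,.75,0,.35))
comps("crate",p,d,c,.068,.105,300,(.4,.75,0,.35))
for n in ["scene","side"]:
    p,d,c=snap(n); comps(n+"tray",p,d,c,z+.005,z+.03,200,(.4,.75,0,.35)); comps(n+"crate",p,d,c,.068,.105,200,(.4,.75,0,.35))
E
```

```text
TCP [552.6 176.9 149.4] ang 85.9 tilt 0.95 [0.0166 0.0008]
held tray px [253 203] n 43948 ztop 0.1726 rect c [550.7 176.4] size [195.2 122.4] ang 85.8 bgr [29 26 26]
held tray px [253 296] n 687 ztop 0.1721 rect c [610.6 172.1] size [17.9  2.3] ang 85.1 bgr [21 19 19]
crate px [251 114] n 2852 ztop 0.0789 rect c [489.5 180. ] size [219.7  20.1] ang 85.7 bgr [133 127 126]
crate px [410 300] n 607 ztop 0.0904 rect c [687.1 332.6] size [ 7.3 35.7] ang 15.6 bgr [97 94 92]
scenetray px [312 222] n 3244 ztop 0.1744 rect c [549.  177.5] size [195.4 126. ] ang 85.9 bgr [22 21 22]
scenecrate px [308 255] n 865 ztop 0.0994 rect c [552.6 177.1] size [219.1  58.8] ang 85.9 bgr [53 51 51]
sidetray px [238 128] n 2058 ztop 0.1731 rect c [550.2 175.8] size [197.5 123.9] ang 86.0 bgr [22 22 22]
sidecrate px [241 167] n 617 ztop 0.0975 rect c [545.   69.1] size [13.2 58.7] ang 84.1 bgr [44 43 43]
```

View pics/w7.png

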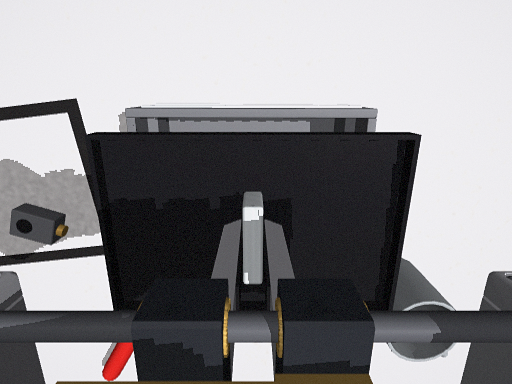

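The tray (253,210) is held level over the crate (rim edge at row 112). All cameras say it needs about +3 mm in x and -1 mm in y. I'll descend to just above the rim and recheck.

```bash
python3 - <<'E'
from h import *
go((555.7,175.9,76,CA),(555.7,175.9,40,CA))
E
```

```text
at [552.8 177.1 149.6] ang 85.9 w 11.7 t 31.9
row [0.17, 7.36, -0.12] 0.2
row [0.11, 10.96, -0.12] 0.2
```

Call:
play_rows([
  [0.2, 2, -0.1, 0.2],
  [0.2, 4, -0.1, 0.2],
  [0.2, 6, -0.1, 0.2],
  [0.2, 7, -0.1, 0.2],
  [0.2, 7.4, -0.1, 0.2],
  [0.2, 7.4, -0.1, 0.2],
  [0.2, 7.4, -0.1, 0.2],
])

```text
clock: 32.65
position: [0.5566, 0.1765, 0.0764]
eef_rot: [-1.568, 0.044, -0.073]
contact_force: [-0.2, -0.0, -1.5]
grip_width: 0.0117
```

```bash
cat >> h.py <<'E'
def traychk():
    s,M,p,d,c=fit(); z=s["position"][2]; W=cloud(d,c); comps("tray",p,d,c,z+.012,z+.033,300,(.47,.64,.05,.3)); 
    base=W[120:200,130:380].reshape(-1,3); a=np.radians(CA)
    for n in ["wrist","scene","side"]:
        if n!="wrist": p,d,c=snap(n); comps(n+"tray",p,d,c,z+.008,z+.026,150,(.47,.64,.06,.3))
        W=cloud(d,c); D=W*1000-[CX,CY,0]; X=D[...,0]*np.sin(a)-D[...,1]*np.cos(a); Y=D[...,0]*np.cos(a)+D[...,1]*np.sin(a)
        m=(abs(W[...,2]-.0775)<.004)
        for nm,k,v in (("x-",m&(abs(X+72)<12)&(abs(Y)<80),X),("x+",m&(abs(X-72)<12)&(abs(Y)<80),X),("y-",m&(abs(Y+106)<12)&(abs(X)<60)&(abs(X)>34),Y),("y+",m&(abs(Y-106)<12)&(abs(X)<60)&(abs(X)>34),Y)):
            if k.sum()>25: print(n,nm,k.sum(),np.percentile(v[k],[2,50,98]).round(1))
        b=(abs(X)<50)&(abs(Y)>12)&(abs(Y)<85)&(abs(W[...,2]-z-.0145)<.006)
        if b.sum()>100:
            A=np.c_[X[b],Y[b],np.ones(b.sum())]; f=np.linalg.lstsq(A,W[...,2][b]*1000,rcond=None)[0]; print(n,"base plane slope deg x,y",np.degrees(f[:2]).round(2),"z",f[2].round(1))
E
python3 - <<'E'
from h import *
traychk()
E
```

```text
TCP [556.6 176.5  76.4] ang 85.71 tilt 1.06 [0.0185 0.001 ]
tray px [253 206] n 45743 ztop 0.0995 rect c [554.7 175.1] size [222.6 122.8] ang 85.7 bgr [33 30 31]
tray px [252 296] n 685 ztop 0.0991 rect c [614.6 171.6] size [17.9  2.6] ang 86.2 bgr [21 19 19]
wrist x- 3365 [-74.8 -71.1 -66.7]
wrist y- 196 [-110.1 -108.7 -102.5]
wrist y+ 33 [101.6 105.9 109.4]
wrist base plane slope deg x,y [0.43 0.33] z 89.8
scenetray px [307 240] n 2998 ztop 0.1006 rect c [553.2 175.6] size [222.8 126.7] ang 86.2 bgr [23 22 22]
scene x+ 232 [64.1 69.  72.7]
scene y+ 65 [102.4 107.  110.4]
scene base plane slope deg x,y [0.53 0.34] z 91.4
sidetray px [241 150] n 1912 ztop 0.0996 rect c [553.9 170. ] size [213.9 123.7] ang 85.7 bgr [22 21 22]
side x- 125 [-76.  -71.9 -68. ]
side x+ 121 [65.9 69.6 73.6]
side y- 69 [-110.8 -107.4 -101.6]
side base plane slope deg x,y [0.31 0.17] z 89.6
```

Tray within 1 mm of centred, tilt under 0.6°. Lowering onto the ledges.

Call:
play_rows([
  [-0.1, 0.5, -0.07, 0],
  [-0.12, 1, -0.07, 0],
  [-0.14, 1.5, -0.07, 0],
  [-0.16, 2, -0.07, 0],
  [-0.18, 2.5, -0.07, 0],
  [-0.18, 3, -0.07, 0],
  [-0.18, 3.4, -0.07, 0],
  [-0.18, 3.6, -0.07, 0],
])

```text
clock: 33.6
position: [0.5552, 0.1756, 0.0398]
eef_rot: [-1.568, 0.045, -0.073]
contact_force: [0.3, -0.1, -1.7]
grip_width: 0.0122
```

Call:
play_rows([
  [0, 0.1, 0, 0],
  [0, 0.2, 0, 0],
  [0, 0.3, 0, 0],
  [0, 0.35, 0, 0],
])

```text
clock: 34.0
position: [0.5555, 0.1757, 0.0366]
eef_rot: [-1.568, 0.044, -0.073]
contact_force: [0.0, 0.2, 2.2]
grip_width: 0.0117
```

Call:
play_rows([
  [0, 0, 0, 0],
  [0, 0, 0, 0],
  [0, 0, 0, 0],
  [0, 0, 0, 0],
  [0, 0, 0, 0],
  [0, 0, 0, 0],
  [0, 0, 0, 0],
  [0, -2, 0, 0],
  [0, -6, 0, 0],
  [0, -10, 0, 0],
  [0, -12, 0, 0],
  [0, -12, 0, 0],
], grip=0.0)

```text
clock: 35.2
position: [0.5555, 0.1764, 0.1599]
eef_rot: [-1.566, 0.04, -0.078]
contact_force: [-0.2, -1.1, 0.5]
grip_width: 0.047
```

```bash
python3 - <<'E'
from h import *
for n in ["wrist","scene","side"]:
    p,d,c=snap(n); W=cloud(d,c); D=W*1000-[CX,CY,0]; a=np.radians(CA); X=D[...,0]*np.sin(a)-D[...,1]*np.cos(a); Y=D[...,0]*np.cos(a)+D[...,1]*np.sin(a)
    b=(abs(X)<52)&(abs(Y)>12)&(abs(Y)<85)&(abs(W[...,2]-.05)<.008)
    f=np.linalg.lstsq(np.c_[X[b],Y[b],np.ones(b.sum())],W[...,2][b]*1000,rcond=None)[0]; print(n,"slope deg",np.degrees(f[:2]).round(2),"base z",f[2].round(1))
    comps(n,p,d,c,.07,.09,300,(.45,.66,.03,.32))
    comps(n+"acc",p,d,c,0.012,0.06,100,(.4,.68,-.4,-.02))
go((480,-100,130,90))
E
```

```text
wrist slope deg [0.01 0.06] base z 49.8
wrist px [250 156] n 5206 ztop 0.0849 rect c [553.8 175. ] size [217.8 148. ] ang 85.7 bgr [114 109 108]
wrist px [251 182] n 612 ztop 0.0808 rect c [554.  175.2] size [11.5 49. ] ang 85.8 bgr [230 227 225]
wrist px [253 247] n 717 ztop 0.0788 rect c [624.6 171.3] size [76.7  8.4] ang 85.4 bgr [115 110 110]
wristacc px [ 40 220] n 1417 ztop 0.0247 rect c [599.5 -84.2] size [56.6 34.9] ang 67.9 bgr [63 63 64]
scene slope deg [-0.04 -0.04] base z 51.3
scene px [306 244] n 942 ztop 0.0836 rect c [551.4 176.2] size [221.7 151.4] ang 85.6 bgr [57 55 55]
sceneacc px [230 162] n 132 ztop 0.0276 rect c [ 477.1 -177.3] size [24.3 39.1] ang 12.6 bgr [34 34 35]
sceneacc px [180 173] n 181 ztop 0.0278 rect c [ 609.4 -249.7] size [36.  45.9] ang 8.2 bgr [42 41 41]
sceneacc px [198 188] n 141 ztop 0.0283 rect c [ 612.9 -170. ] size [35.3 34.9] ang 18.6 bgr [84 84 82]
sceneacc px [222 202] n 224 ztop 0.0281 rect c [596.7 -83.2] size [58.  33.2] ang 68.3 bgr [35 36 37]
side slope deg [-0.03 -0.04] base z 49.6
side px [241 152] n 743 ztop 0.0862 rect c [554.6 171.7] size [219.3 143.2] ang 88.2 bgr [55 53 53]
sideacc px [278 234] n 285 ztop 0.0257 rect c [597.8 -85.4] size [56.1 33.9] ang 67.4 bgr [34 33 34]
sideacc px [294 264] n 223 ztop 0.0254 rect c [ 614.7 -171.7] size [36.7 34.7] ang 74.0 bgr [97 97 96]
sideacc px [237 279] n 182 ztop 0.0254 rect c [ 478.9 -178.2] size [24.1 39.8] ang 13.8 bgr [28 27 28]
sideacc px [303 299] n 361 ztop 0.0258 rect c [ 610.6 -253.9] size [34.3 45.8] ang 17.9 bgr [48 47 47]
at [552.4 175.4 155.6] ang 85.7 w 47.1 t 35.4
row [-5.2, 2.43, -28.0] -4.3
```

The tray lies level (slopes below 0.1°, base at 49.8 mm) and centred. Now the accessories, key first.

```bash
python3 - <<'E'
from h import *
go((500,-100,150,14),(480,-178,110,14))
E
```

```text
at [552.4 175.4 155.6] ang 85.7 w 47.1 t 35.4
row [-3.18, 0.46, -27.85] 71.7
row [-4.66, 4.42, -35.78] 71.7
```

Call:
play_rows([
  [-0.4, 0, -4, 8],
  [-0.8, 0, -8, 16],
  [-1.2, 0, -12, 24],
  [-1.7, 0, -16, 32],
  [-2.2, 0, -20, 40],
  [-2.7, 0, -24, 48],
  [-3.2, 0.5, -28, 56],
  [-3.9, 2, -32, 64],
  [-4.6, 4.4, -35.8, 71.7],
  [-4.6, 4.4, -35.8, 71.7],
  [-4.6, 4.4, -35.8, 71.7],
  [-4.6, 4.4, -35.8, 71.7],
], grip=-0.15)

```text
clock: 36.55
position: [0.4806, -0.1767, 0.1096]
eef_rot: [-1.305, 1.014, -1.033]
contact_force: [0.9, -0.2, 0.5]
grip_width: 0.0538
```

```bash
python3 - <<'E'
from h import *
s,M,p,d,c=fit(); cv2.imwrite("pics/w8.png",p)
comps("key",p,d,c,.014,.05,150,(.43,.53,-.23,-.12)); comps("low",p,d,c,.006,.014,150,(.43,.53,-.23,-.12)); comps("all",p,d,c,.006,.05,150,(.43,.53,-.23,-.12))
W=cloud(d,c);m=(W[...,2]>.006)&(W[...,2]<.05)&(abs(W[...,0]-.48)<.05)&(abs(W[...,1]+.178)<.05)
print("full rect",cv2.minAreaRect(W[m][:,:2].astype(np.float32)*1000))
go((480,-178,-16,14))
E
```

```text
TCP [ 480.6 -176.7  109.6] ang 14.19 tilt 0.9 [0.0156 0.0014]
key px [249 192] n 679 ztop 0.0247 rect c [ 480.2 -178.6] size [24.  39.4] ang 14.3 bgr [40 38 39]
low px [249 177] n 749 ztop 0.0129 rect c [ 480.  -178.6] size [33.5 43.7] ang 14.6 bgr [62 58 55]
all px [249 184] n 1430 ztop 0.0244 rect c [ 480.2 -178.6] size [24.  39.4] ang 14.3 bgr [52 49 47]
full rect ((479.993408203125, -178.61073303222656), (33.54256057739258, 43.73368453979492), 14.571272850036621)
at [ 481.  -176.6  110. ] ang 14.2 w 53.9 t 36.6
row [0.08, 12.6, -0.34] 0.2
```

View pics/w8.png

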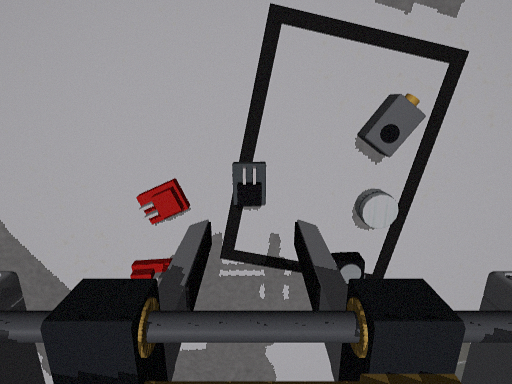

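Black key with white paddles centred ahead of the jaws at (249,185); the red one is off to the left. Descending.

Call:
play_rows([
  [0.1, 4, -0.36, -0.3],
  [0.1, 8, -0.36, -0.3],
  [0.14, 11, -0.36, -0.3],
  [0.14, 12, -0.36, -0.3],
  [0.14, 12.4, -0.36, -0.3],
  [0.14, 12.5, -0.36, -0.3],
  [0.14, 12.5, -0.36, -0.3],
])

```text
clock: 37.3
position: [0.481, -0.1788, -0.0138]
eef_rot: [-1.306, 1.007, -1.031]
contact_force: [-0.2, 0.9, -0.1]
grip_width: 0.054
```

Call:
play_rows([
  [0, 0, 0, 0],
  [0, 0, 0, 0],
  [0, 0, 0, 0],
  [0, 0, 0, 0],
  [0, 0, 0, 0],
  [0, 0, 0, 0],
  [0, 0, 0, 0],
  [0, 0, 0, 0],
], grip=1, grip_force=25)

```text
clock: 38.1
position: [0.4814, -0.1789, -0.0132]
eef_rot: [-1.306, 1.006, -1.031]
contact_force: [-1.4, 0.7, 6.8]
grip_width: 0.0332
```

Call:
play_rows([
  [0, -1, 0, 0],
  [0, -3, 0, 0],
  [0, -7, 0, 0],
  [0, -11, 0, 0],
  [0, -15, 0, 0],
  [0, -15, 0, 0],
  [0, -15, 0, 0],
])

```text
clock: 38.8
position: [0.4788, -0.1788, 0.1378]
eef_rot: [-1.305, 1.004, -1.032]
contact_force: [-0.1, -0.2, -1.7]
grip_width: 0.0336
```

```bash
python3 - <<'E'
from h import *
for q in [(-30,-50),(30,-50),(-24,50),(30,50)]: print(np.round(cr(*q),1))
x,y=cr(-30,-50)
go((x,y,140,CA))
E
```

```text
[520.4 127.6]
[580.3 123.1]
[533.9 226.9]
[587.8 222.8]
at [ 478.8 -178.8  137.8] ang 14.5 w 33.6 t 38.8
row [-28.61, -0.12, 11.72] -71.2
```

Call:
play_rows([
  [-4, 0, 1.6, -8],
  [-8, 0, 3.2, -16],
  [-12, 0, 4.8, -24],
  [-16, 0, 6.5, -32],
  [-20, 0, 8.2, -40],
  [-24, 0, 9.8, -48],
  [-27, -0.1, 11, -56],
  [-28.6, -0.1, 11.7, -64],
  [-28.6, -0.1, 11.7, -71.2],
  [-28.6, -0.1, 11.7, -71.2],
  [-28.6, -0.1, 11.7, -71.2],
])

```text
clock: 39.9
position: [0.5192, 0.1266, 0.1385]
eef_rot: [-1.57, 0.047, -0.076]
contact_force: [-0.5, 0.9, -0.4]
grip_width: 0.0336
```

```bash
python3 - <<'E'
from h import *
s,M,p,d,c=fit()
x,y=cr(-30,-50)
go((x,y,45,CA),(x,y,37,CA))
E
```

```text
TCP [519.2 126.6 138.5] ang 85.51 tilt 1.08 [ 0.0188 -0.0006]
at [519.5 126.4 138.8] ang 85.5 w 33.3 t 40.0
row [-0.1, 9.38, 0.12] -0.2
row [-0.12, 10.18, 0.12] -0.2
```

Call:
play_rows([
  [-0.1, 3, 0.1, -0.2],
  [-0.1, 6, 0.1, -0.2],
  [-0.1, 8.5, 0.1, -0.2],
  [-0.1, 9.4, 0.1, -0.2],
  [-0.1, 9.8, 0.1, -0.2],
  [-0.1, 10.1, 0.1, -0.2],
  [-0.1, 10.2, 0.1, -0.2],
])

```text
clock: 40.65
position: [0.5213, 0.1275, 0.0375]
eef_rot: [-1.569, 0.043, -0.076]
contact_force: [-0.5, 0.6, -1.1]
grip_width: 0.0332
```

Call:
play_rows([
  [0, 0.1, 0, 0],
  [0, 0.2, 0, 0],
  [0, 0.2, 0, 0],
])

```text
clock: 40.95
position: [0.5219, 0.1276, 0.0371]
eef_rot: [-1.569, 0.042, -0.077]
contact_force: [-1.3, -0.9, 8.6]
grip_width: 0.0336
```

Call:
play_rows([
  [0, 0, 0, 0],
  [0, 0, 0, 0],
  [0, 0, 0, 0],
  [0, 0, 0, 0],
  [0, 0, 0, 0],
  [0, -2, 0, 0],
  [0, -6, 0, 0],
  [0, -10, 0, 0],
  [0, -10.5, 0, 0],
  [0, -10.5, 0, 0],
], grip=-0.06)

```text
clock: 41.95
position: [0.5203, 0.1278, 0.1431]
eef_rot: [-1.568, 0.04, -0.079]
contact_force: [-0.7, 0.3, -0.7]
grip_width: 0.0502
```

```bash
python3 - <<'E'
from h import *
s,M,p,d,c=fit()
comps("key",p,d,c,.056,.09,150,(.48,.63,.08,.27))
p,d,c=snap("side");comps("sideacc",p,d,c,0.012,0.06,100,(.4,.68,-.4,-.02))
go((614.5,-171.3,110,CA))
E
```

```text
TCP [520.3 127.8 143.1] ang 85.67 tilt 1.44 [0.0251 0.0009]
key px [338 145] n 1803 ztop 0.0789 rect c [483.5 180. ] size [180.8   8.2] ang 85.6 bgr [142 137 136]
key px [283 160] n 985 ztop 0.0609 rect c [496.6 166.8] size [ 65.1 196.6] ang 15.3 bgr [30 27 28]
key px [252 186] n 1617 ztop 0.0746 rect c [521.3 127.2] size [22.9 39.4] ang 85.2 bgr [75 71 69]
key px [304 206] n 517 ztop 0.0808 rect c [543.3 176.1] size [12.4 28. ] ang 85.8 bgr [180 178 176]
key px [376 250] n 490 ztop 0.0609 rect c [601.  254.4] size [48.7 91.4] ang 45.4 bgr [20 18 18]
key px [253 265] n 335 ztop 0.0607 rect c [611.2 123.4] size [86.3  4.9] ang 86.0 bgr [27 25 25]
key px [365 274] n 587 ztop 0.0737 rect c [626.5 239.3] size [61.4  2.4] ang 85.3 bgr [61 59 59]
key px [257 278] n 1592 ztop 0.0785 rect c [621.7 124.8] size [89.7  9.4] ang 85.3 bgr [97 93 93]
sideacc px [278 234] n 282 ztop 0.0257 rect c [597.1 -87.4] size [50.1 33.8] ang 68.0 bgr [55 55 56]
sideacc px [294 264] n 224 ztop 0.0253 rect c [ 614.8 -171.5] size [36.  35.3] ang 81.4 bgr [109 108 108]
sideacc px [303 299] n 364 ztop 0.0256 rect c [ 610.6 -254.1] size [34.4 46. ] ang 19.2 bgr [48 48 47]
sideacc px [212 344] n 103 ztop 0.0249 rect c [ 408.5 -310. ] size [22.2 19.4] ang 14.5 bgr [32 32 56]
at [518.6 127.3 141. ] ang 85.7 w 50.1 t 42.0
row [11.75, 3.31, -29.06] -0.0
```

Call:
play_rows([
  [1.6, 0, -4, 0],
  [3.2, 0, -8, 0],
  [4.8, 0, -12, 0],
  [6.5, 0, -16, 0],
  [8.1, 0.5, -20, 0],
  [9.8, 1.5, -24, 0],
  [11.4, 2.8, -28, 0],
  [11.7, 3.3, -29, 0],
  [11.7, 3.3, -29, 0],
  [11.7, 3.3, -29, 0],
  [11.7, 3.3, -29, 0],
], grip=-0.2)

```text
clock: 43.15
position: [0.614, -0.1678, 0.11]
eef_rot: [-1.568, 0.041, -0.073]
contact_force: [-1.0, -0.3, -0.1]
grip_width: 0.0564
```

```bash
python3 - <<'E'
from h import *
s,M,p,d,c=fit()
comps("tin",p,d,c,.012,.05,150,(.5,.7,-.3,-.02))
go((614.5,-171.3,-15,CA))
E
```

```text
TCP [ 614.  -167.8  110. ] ang 85.85 tilt 1.16 [0.0202 0.0013]
tin px [334 162] n 1940 ztop 0.0252 rect c [600.1 -84.8] size [56.9 34.1] ang 67.8 bgr [75 74 75]
tin px [167 186] n 1617 ztop 0.0251 rect c [ 612.7 -253.8] size [35.4 45.6] ang 16.3 bgr [30 29 28]
tin px [249 184] n 1163 ztop 0.0248 rect c [ 616.1 -171.1] size [36.7 36.8] ang 84.3 bgr [158 154 153]
tin px [142 268] n 449 ztop 0.0479 rect c [ 694.1 -289.8] size [21.3  2.8] ang 66.3 bgr [84 87 88]
at [ 614.2 -168.   110.3] ang 85.9 w 56.0 t 43.2
row [-0.2, 12.53, -0.36] 0.2
```

Call:
play_rows([
  [-0.05, 4, -0.34, 0.1],
  [-0.05, 8, -0.34, 0.1],
  [-0.05, 11, -0.34, 0.1],
  [-0.05, 12.2, -0.34, 0.1],
  [-0.05, 12.4, -0.34, 0.1],
  [-0.05, 12.4, -0.34, 0.1],
])

```text
clock: 43.8
position: [0.617, -0.1708, -0.0125]
eef_rot: [-1.568, 0.04, -0.075]
contact_force: [0.2, 0.1, 1.3]
grip_width: 0.0564
```

Call:
play_rows([
  [0, 0, 0, 0],
  [0, 0, 0, 0],
  [0, 0, 0, 0],
  [0, 0, 0, 0],
  [0, 0, 0, 0],
  [0, 0, 0, 0],
  [0, 0, 0, 0],
  [0, 0, 0, 0],
], grip=1, grip_force=25)

```text
clock: 44.6
position: [0.618, -0.171, -0.0112]
eef_rot: [-1.569, 0.038, -0.077]
contact_force: [-0.5, 0.3, 6.5]
grip_width: 0.0376
```

Call:
play_rows([
  [0, -1, 0, 0],
  [0, -3, 0, 0],
  [0, -7, 0, 0],
  [0, -11, 0, 0],
  [0, -15, 0, 0],
  [0, -15, 0, 0],
  [0, -15, 0, 0],
])

```text
clock: 45.3
position: [0.6147, -0.1713, 0.1402]
eef_rot: [-1.569, 0.037, -0.079]
contact_force: [-0.2, 1.3, -1.2]
grip_width: 0.0373
```

```bash
python3 - <<'E'
from h import *
x,y=cr(30,-50)
go((x,y,140,CA))
E
```

```text
at [ 614.7 -171.3  140.2] ang 85.8 w 37.3 t 45.3
row [-5.6, -0.08, 29.1] 0.1
```

Call:
play_rows([
  [-0.8, 0, 4, 0],
  [-1.6, 0, 8, 0],
  [-2.4, 0, 12, 0],
  [-3.2, 0, 16, 0],
  [-4, 0, 20, 0],
  [-4.8, 0, 24, 0],
  [-5.4, 0, 28, 0],
  [-5.6, 0, 29, 0],
  [-5.6, 0, 29, 0],
  [-5.6, 0, 29, 0],
])

```text
clock: 46.3
position: [0.5797, 0.1201, 0.1383]
eef_rot: [-1.571, 0.039, -0.078]
contact_force: [-0.3, -0.5, -0.8]
grip_width: 0.0373
```

```bash
python3 - <<'E'
from h import *
s,M,p,d,c=fit()
x,y=cr(30,-50)
go((x,y,45,CA),(x,y,39,CA))
E
```

```text
TCP [579.7 120.1 138.3] ang 85.63 tilt 1.43 [ 0.0249 -0.0023]
at [580.  119.4 138.5] ang 85.6 w 37.1 t 46.4
row [-0.24, 9.35, 0.37] -0.1
row [-0.26, 9.95, 0.37] -0.1
```

Call:
play_rows([
  [-0.25, 3, 0.35, 0],
  [-0.25, 6, 0.35, 0],
  [-0.25, 8.5, 0.35, 0],
  [-0.25, 9.4, 0.35, 0],
  [-0.25, 9.8, 0.35, 0],
  [-0.25, 10, 0.35, 0],
  [-0.25, 10.1, 0.35, 0],
  [-0.25, 10.15, 0.35, 0],
])

```text
clock: 47.15
position: [0.5811, 0.122, 0.0388]
eef_rot: [-1.572, 0.039, -0.082]
contact_force: [-3.2, -2.7, 9.4]
grip_width: 0.0374
```

Call:
play_rows([
  [0, 0, 0, 0],
  [0, 0, 0, 0],
  [0, 0, 0, 0],
  [0, 0, 0, 0],
  [0, 0, 0, 0],
  [0, -2, 0, 0],
  [0, -6, 0, 0],
  [0, -10, 0, 0],
  [0, -10.5, 0, 0],
  [0, -10.5, 0, 0],
], grip=-0.1)

```text
clock: 48.15
position: [0.5791, 0.1225, 0.1449]
eef_rot: [-1.571, 0.037, -0.084]
contact_force: [-0.4, 0.6, -0.1]
grip_width: 0.0518
```

```bash
python3 - <<'E'
from h import *
s,M,p,d,c=fit()
comps("tray",p,d,c,.064,.09,250,(.5,.61,.08,.15))
p,d,c=snap("side");comps("sideacc",p,d,c,0.012,0.06,100,(.4,.68,-.4,-.02))
go((598.5,-87.8,110,-22+180))
E
```

```text
TCP [579.1 122.5 144.9] ang 85.59 tilt 1.7 [ 0.0296 -0.0022]
tray px [253 129] n 851 ztop 0.0749 rect c [521.  127.1] size [23.3 38.1] ang 85.5 bgr [69 65 66]
tray px [252 186] n 1289 ztop 0.0749 rect c [579.2 121.8] size [37.1 36.7] ang 63.1 bgr [223 220 219]
sideacc px [278 234] n 285 ztop 0.0254 rect c [597.1 -87.2] size [50.6 33.9] ang 67.6 bgr [33 33 33]
sideacc px [303 299] n 362 ztop 0.0254 rect c [ 610.1 -254.2] size [34.2 46.2] ang 16.7 bgr [45 45 44]
at [577.3 122.1 142.6] ang 85.6 w 51.6 t 48.2
row [3.64, 3.39, -20.76] -72.4
```

Call:
play_rows([
  [0.5, 0, -3, 8.3],
  [1, 0, -6, 16.6],
  [1.5, 0, -9, 24.9],
  [2, 0, -12, 33.2],
  [2.5, 0, -15, 41.5],
  [3, 0, -18, 49.8],
  [3.6, 0.5, -20.8, 58.1],
  [3.6, 1, -20.8, 66.4],
  [3.6, 2, -20.8, 74.7],
  [3.6, 3, -20.8, 83],
  [3.6, 3.4, -20.8, 91.3],
  [3.6, 3.4, -20.8, 99.6],
  [3.6, 3.4, -20.8, 107.6],
  [3.6, 3.4, -20.8, 107.6],
  [3.6, 3.4, -20.8, 107.6],
], grip=-0.15)

```text
clock: 49.75
position: [0.5971, -0.0881, 0.1084]
eef_rot: [-0.987, 1.466, -1.494]
contact_force: [0.4, -0.2, 0.8]
grip_width: 0.0542
```

```bash
python3 - <<'E'
from h import *
s,M,p,d,c=fit(); print(s["joint_positions"].round(2))
comps("ad",p,d,c,.006,.05,150,(.54,.67,-.15,-.03))
W=cloud(d,c);m=(W[...,2]>.018)&(W[...,2]<.05)&(abs(W[...,0]-.6)<.045)&(abs(W[...,1]+.087)<.045)
print(cv2.minAreaRect(W[m][:,:2].astype(np.float32)*1000))
go((598.5,-87.8,-15,-22.2))
E
```

```text
TCP [597.1 -88.1 108.4] ang -21.84 tilt 1.3 [ 0.0223 -0.0039]
[-0.2   0.69  0.49  1.76 -0.45  0.77  0.13]
ad px [250 183] n 1862 ztop 0.025 rect c [599.7 -84.7] size [57.6 33.3] ang 68.7 bgr [74 74 75]
((599.6647338867188, -84.69673156738281), (57.55475997924805, 33.337982177734375), 68.69249725341797)
at [597.3 -88.1 108.8] ang -21.8 w 53.9 t 49.8
row [-0.01, 12.38, -0.18] 0.4
```

Call:
play_rows([
  [0, 4, -0.18, -0.2],
  [0, 8, -0.18, -0.2],
  [0, 11, -0.18, -0.2],
  [0, 12, -0.18, -0.2],
  [0, 12.2, -0.18, -0.2],
  [0, 12.2, -0.18, -0.2],
])

```text
clock: 50.4
position: [0.5992, -0.0883, -0.0124]
eef_rot: [-0.987, 1.462, -1.492]
contact_force: [-0.2, -0.3, 1.1]
grip_width: 0.0544
```

Call:
play_rows([
  [0, 0, 0, 0],
  [0, 0, 0, 0],
  [0, 0, 0, 0],
  [0, 0, 0, 0],
  [0, 0, 0, 0],
  [0, 0, 0, 0],
  [0, 0, 0, 0],
  [0, 0, 0, 0],
], grip=1, grip_force=25)

```text
clock: 51.2
position: [0.5999, -0.0883, -0.0112]
eef_rot: [-0.986, 1.461, -1.492]
contact_force: [-0.3, 1.4, 6.4]
grip_width: 0.0338
```

Call:
play_rows([
  [0, -1, 0, 0],
  [0, -3, 0, 0],
  [0, -7, 0, 0],
  [0, -11, 0, 0],
  [0, -15, 0, 0],
  [0, -15, 0, 0],
  [0, -15, 0, 0],
])

```text
clock: 51.9
position: [0.5965, -0.0876, 0.14]
eef_rot: [-0.984, 1.459, -1.493]
contact_force: [-0.2, -0.2, -1.1]
grip_width: 0.034
```

```bash
python3 - <<'E'
from h import *
x,y=cr(-24,50)
go((x,y,140,CA))
E
```

```text
at [596.5 -87.6 140. ] ang -21.6 w 34.0 t 51.9
row [-26.94, -0.29, -17.38] 72.7
```

```bash
python3 - <<'E'
from h import *
x,y=cr(-30,50); print(x,y)
go((x,y,140,CA))
E
```

```text
527.9333823355629 227.3086184810456
at [596.5 -87.6 140. ] ang -21.6 w 34.0 t 51.9
row [-26.76, -0.31, -17.96] 72.7
```

Call:
play_rows([
  [-3.3, 0, -2.2, 8],
  [-6.6, 0, -4.4, 16],
  [-9.9, 0, -6.6, 24],
  [-13.2, 0, -8.8, 32],
  [-16.5, 0, -11, 40],
  [-19.8, 0, -13.2, 48],
  [-23.1, -0.2, -15.5, 56],
  [-26, -0.3, -17.4, 64],
  [-26.8, -0.3, -18, 72.7],
  [-26.8, -0.3, -18, 72.7],
  [-26.8, -0.3, -18, 72.7],
  [-26.8, -0.3, -18, 72.7],
])

```text
clock: 53.1
position: [0.5277, 0.226, 0.1397]
eef_rot: [-0.113, -2.192, 2.2]
contact_force: [0.2, -0.1, -0.1]
grip_width: 0.0336
```

```bash
python3 - <<'E'
from h import *
s,M,p,d,c=fit(); print(s["joint_positions"].round(2))
x,y=cr(-30,50)
go((x,y,45,CA),(x,y,39,CA))
E
```

```text
TCP [527.7 226.  139.7] ang -94.34 tilt 1.6 [ 0.0275 -0.0046]
[-1.02  0.75  0.94  1.82 -0.74  0.93 -1.4 ]
at [527.9 226.1 139.9] ang -94.3 w 34.0 t 53.1
row [0.27, 9.48, -0.14] -0.0
row [0.29, 10.08, -0.14] -0.0
```

Call:
play_rows([
  [0.25, 3, -0.14, 0],
  [0.25, 6, -0.14, 0],
  [0.25, 8.5, -0.14, 0],
  [0.25, 9.4, -0.14, 0],
  [0.25, 9.8, -0.14, 0],
  [0.25, 10, -0.14, 0],
  [0.25, 10.15, -0.14, 0],
  [0.25, 10.25, -0.14, 0],
])

```text
clock: 53.95
position: [0.5297, 0.2273, 0.0388]
eef_rot: [-0.117, -2.195, 2.2]
contact_force: [-1.2, 0.4, 7.7]
grip_width: 0.0338
```

Call:
play_rows([
  [0, 0, 0, 0],
  [0, 0, 0, 0],
  [0, 0, 0, 0],
  [0, 0, 0, 0],
  [0, 0, 0, 0],
  [0, -2, 0, 0],
  [0, -6, 0, 0],
  [0, -10, 0, 0],
  [0, -10.5, 0, 0],
  [0, -10.5, 0, 0],
], grip=-0.1)

```text
clock: 54.95
position: [0.527, 0.2281, 0.1447]
eef_rot: [-0.118, -2.198, 2.199]
contact_force: [-0.6, 1.4, 0.1]
grip_width: 0.0518
```

```bash
python3 - <<'E'
from h import *
s,M,p,d,c=fit()
comps("tray",p,d,c,.064,.09,250,(.49,.61,.19,.262))
for n in ["side","scene"]: p,d,c=snap(n);comps(n,p,d,c,0.012,0.06,100,(.4,.68,-.4,-.02))
go((612.5,-254,120,-73.5))
E
```

```text
TCP [527.  228.1 144.7] ang -94.31 tilt 1.84 [ 0.0321 -0.0018]
tray px [253 188] n 1954 ztop 0.075 rect c [534.3 226.7] size [34.  54.8] ang 85.8 bgr [120 120 121]
tray px [241 231] n 315 ztop 0.0783 rect c [490.7 239.3] size [45.4  3.4] ang 86.6 bgr [68 65 64]
side px [303 299] n 361 ztop 0.0256 rect c [ 610.5 -254.7] size [33.9 44.8] ang 16.9 bgr [51 50 49]
side px [212 346] n 100 ztop 0.0252 rect c [ 408.5 -309.9] size [22.2 19.1] ang 14.5 bgr [57 57 95]
scene px [180 173] n 179 ztop 0.0278 rect c [ 608.7 -252.4] size [35.1 46.5] ang 16.0 bgr [42 41 41]
at [525.3 227.7 142.3] ang -94.3 w 51.8 t 55.1
row [-12.26, 2.66, 47.37] -20.8
```

Call:
play_rows([
  [-1, 0, 4, -5],
  [-2, 0, 8, -10],
  [-3, 0, 12, -15],
  [-4, 0, 16, -20.8],
  [-5, 0, 20, -20.8],
  [-6, 0, 24, -20.8],
  [-7.2, 0, 28, -20.8],
  [-8.3, 0, 32, -20.8],
  [-9.3, 0.5, 36, -20.8],
  [-10.4, 1.2, 40, -20.8],
  [-11.4, 2, 44, -20.8],
  [-12.2, 2.6, 47, -20.8],
  [-12.3, 2.6, 47.4, -20.8],
  [-12.3, 2.6, 47.4, -20.8],
  [-12.3, 2.6, 47.4, -20.8],
], grip=-0.4)

```text
clock: 56.6
position: [0.6127, -0.2523, 0.1196]
eef_rot: [-0.272, 2.05, -2.061]
contact_force: [0.4, 0.3, 0.3]
grip_width: 0.0659
```

```bash
python3 - <<'E'
from h import *
s,M,p,d,c=fit(); print(s["joint_positions"].round(2)); cv2.imwrite("pics/w9.png",p)
comps("mic",p,d,c,.012,.05,150,(.54,.68,-.32,-.2))
go((612.5,-254,-15,-73.5))
E
```

```text
TCP [ 612.7 -252.3  119.6] ang -73.41 tilt 1.52 [ 0.0264 -0.0016]
[-0.04  0.81  0.71  1.59 -0.63  0.96 -0.4 ]
mic px [253 186] n 1483 ztop 0.0252 rect c [ 612.6 -254.5] size [33.1 45.4] ang 15.8 bgr [56 53 53]
at [ 613. -252.  120.] ang -73.4 w 65.7 t 56.6
row [0.44, 13.49, 0.05] 0.1
```

View pics/w9.png

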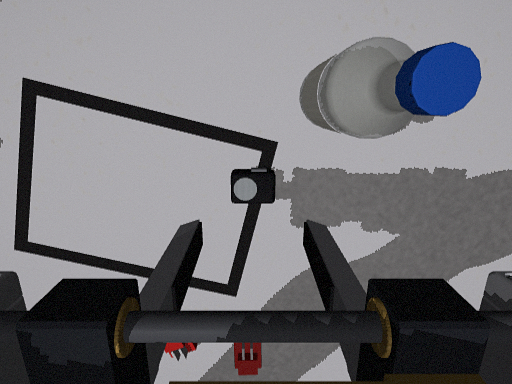

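The mic (253,186) is between the jaws; the bottle (370,90) stays clear of the gripper body by about 2 cm. Descending.

Call:
play_rows([
  [0.3, 4, 0.1, 0.4],
  [0.4, 8, 0.1, 0.4],
  [0.45, 11, 0.1, 0.4],
  [0.45, 12.8, 0.1, 0.4],
  [0.45, 13.3, 0.1, 0.4],
  [0.45, 13.4, 0.1, 0.4],
  [0.45, 13.4, 0.1, 0.4],
])

```text
clock: 57.35
position: [0.6136, -0.2549, -0.0127]
eef_rot: [-0.264, 2.05, -2.065]
contact_force: [-0.1, -0.3, 0.4]
grip_width: 0.0663
```

Call:
play_rows([
  [0, 0, 0, 0],
  [0, 0, 0, 0],
  [0, 0, 0, 0],
  [0, 0, 0, 0],
  [0, 0, 0, 0],
  [0, 0, 0, 0],
  [0, 0, 0, 0],
  [0, 0, 0, 0],
], grip=1, grip_force=25)

```text
clock: 58.15
position: [0.6142, -0.255, -0.0117]
eef_rot: [-0.262, 2.05, -2.064]
contact_force: [-0.1, 0.5, 6.0]
grip_width: 0.0456
```

Call:
play_rows([
  [0, -1, 0, 0],
  [0, -3, 0, 0],
  [0, -7, 0, 0],
  [0, -11, 0, 0],
  [0, -15, 0, 0],
  [0, -15, 0, 0],
  [0, -15, 0, 0],
])

```text
clock: 58.85
position: [0.61, -0.2546, 0.1393]
eef_rot: [-0.261, 2.048, -2.064]
contact_force: [-0.4, 0.4, -0.3]
grip_width: 0.0458
```

```bash
python3 - <<'E'
from h import *
x,y=cr(30,50); print(x,y)
go((x,y,140,CA))
E
```

```text
587.7644903470699 222.80989487146596
at [ 610.  -254.6  139.3] ang -73.8 w 45.8 t 58.9
row [-11.21, -0.3, -46.46] 20.5
```

Call:
play_rows([
  [-1, 0, -4, 5],
  [-2, 0, -8, 10],
  [-3, 0, -12, 15],
  [-4, 0, -16, 20.5],
  [-5, 0, -20, 20.5],
  [-6, 0, -24, 20.5],
  [-7, 0, -28, 20.5],
  [-8, 0, -32, 20.5],
  [-9, -0.2, -36, 20.5],
  [-10, -0.3, -40, 20.5],
  [-10.8, -0.3, -44, 20.5],
  [-11.2, -0.3, -46.4, 20.5],
  [-11.2, -0.3, -46.4, 20.5],
  [-11.2, -0.3, -46.4, 20.5],
  [-11.2, -0.3, -46.4, 20.5],
])

```text
clock: 60.35
position: [0.5877, 0.2199, 0.1395]
eef_rot: [-0.12, -2.193, 2.201]
contact_force: [-0.3, -0.0, -0.7]
grip_width: 0.0455
```

```bash
python3 - <<'E'
from h import *
s,M,p,d,c=fit(); print(s["joint_positions"].round(2))
x,y=cr(32,50)
go((x,y,45,CA),(x,y,39,CA))
E
```

```text
TCP [587.7 219.9 139.5] ang -94.46 tilt 1.81 [ 0.0311 -0.005 ]
[-0.92  0.81  0.92  1.68 -0.74  1.   -1.4 ]
at [587.9 219.9 139.8] ang -94.5 w 45.6 t 60.4
row [0.14, 9.48, -0.31] -0.2
row [0.16, 10.08, -0.31] -0.2
```

Call:
play_rows([
  [0.15, 3, -0.3, -0.2],
  [0.15, 6, -0.3, -0.2],
  [0.15, 8.5, -0.3, -0.2],
  [0.15, 9.4, -0.3, -0.2],
  [0.15, 9.8, -0.3, -0.2],
  [0.15, 10, -0.3, -0.2],
  [0.15, 10.15, -0.3, -0.2],
  [0.15, 10.25, -0.3, -0.2],
])

```text
clock: 61.2
position: [0.5907, 0.2226, 0.0384]
eef_rot: [-0.119, -2.196, 2.203]
contact_force: [-1.6, -1.1, 9.1]
grip_width: 0.0458
```

Call:
play_rows([
  [0, 0, 0, 0],
  [0, 0, 0, 0],
  [0, 0, 0, 0],
  [0, 0, 0, 0],
  [0, 0, 0, 0],
  [0, -2, 0, 0],
  [0, -6, 0, 0],
  [0, -10, 0, 0],
  [0, -14, 0, 0],
  [0, -14, 0, 0],
  [0, -14, 0, 0],
], grip=-0.13)

```text
clock: 62.3
position: [0.5863, 0.2235, 0.179]
eef_rot: [-0.12, -2.198, 2.202]
contact_force: [-0.4, -0.7, -0.8]
grip_width: 0.053
```

```bash
cat >> h.py <<'E'
def outline(n):
    """tape outer/inner quads on z=0 in world mm"""
    p,d,c=snap(n); W=cloud(d,c)
    m=((p.max(-1).astype(float)<0.5*np.median(p[(abs(W[...,2])<.004)].max(-1)))&(abs(W[...,2])<.006)&(W[...,0]>.4)&(W[...,0]<.72)&(W[...,1]>-.33)&(W[...,1]<.03)).astype(np.uint8)
    k,l,st,ce=cv2.connectedComponentsWithStats(m); i=1+np.argmax(st[1:,4])
    v,u=np.nonzero(l==i); P=np.array([ray(c,a,b,0)[:2]*1000 for a,b in zip(u,v)],np.float32)
    r=cv2.minAreaRect(P); print(n,"outline",st[i,4],np.round(r[0],1),np.round(r[1],1),round(r[2],2))
    return p,d,c
E
python3 - <<'E'
from h import *
s,M,p,d,c=fit(); cv2.imwrite("pics/w10.png",p)
comps("rim",p,d,c,.068,.105,300,(.4,.7,0,.35))
comps("tray",p,d,c,.064,.09,250,(.49,.63,.08,.262))
for n in ["scene","side"]: outline(n)
p,d,c=snap("side");cv2.imwrite("pics/sd11.png",cv2.resize(p[80:330,150:400],None,fx=2.4,fy=2.4))
E
```

```text
TCP [586.3 223.5 179. ] ang -94.25 tilt 1.98 [ 0.0345 -0.0029]
rim px [133  91] n 407 ztop 0.0906 rect c [689.4 330.4] size [ 8.5 40.1] ang 23.4 bgr [110 107 104]
rim px [330 191] n 5317 ztop 0.0978 rect c [554.9 175.2] size [222.   58.7] ang 85.7 bgr [87 83 83]
rim px [253 183] n 1329 ztop 0.0752 rect c [589.3 222.2] size [45.  32.9] ang 85.3 bgr [77 73 72]
rim px [348 185] n 992 ztop 0.0747 rect c [579.5 122.2] size [37.  36.5] ang 41.4 bgr [162 159 157]
rim px [299 205] n 416 ztop 0.0807 rect c [555.6 175.4] size [12.3 47.6] ang 86.0 bgr [183 180 179]
rim px [253 233] n 1339 ztop 0.075 rect c [534.4 226.4] size [33.3 55.7] ang 85.1 bgr [110 107 108]
rim px [343 233] n 584 ztop 0.0747 rect c [521.  127.5] size [24.9 39.4] ang 84.8 bgr [62 59 60]
rim px [253 271] n 1032 ztop 0.0787 rect c [487.3 230.4] size [109.3  11. ] ang 84.4 bgr [100  96  95]
tray px [317 146] n 1482 ztop 0.0787 rect c [625.1 170.9] size [182.    7.9] ang 85.6 bgr [87 84 83]
tray px [253 182] n 1385 ztop 0.0752 rect c [589.3 222.2] size [45.  32.9] ang 85.3 bgr [76 73 72]
tray px [347 185] n 1063 ztop 0.0746 rect c [579.5 122.2] size [37.  36.5] ang 41.4 bgr [155 152 150]
tray px [298 205] n 452 ztop 0.0807 rect c [555.6 175.4] size [12.3 47.6] ang 86.0 bgr [176 173 172]
tray px [253 232] n 1415 ztop 0.075 rect c [534.4 226.4] size [33.3 55.7] ang 85.1 bgr [107 106 108]
tray px [343 232] n 658 ztop 0.0746 rect c [521.  127.5] size [24.9 39.4] ang 84.8 bgr [60 57 58]
tray px [243 268] n 283 ztop 0.0782 rect c [490.8 239.4] size [44.3  3.6] ang 85.9 bgr [57 54 53]
scene outline 1060 [ 557.6 -138.7] [197.  264.3] 2.41
side outline 2093 [ 558.5 -124.9] [203.8 290.8] 2.47
```

View pics/w10.png

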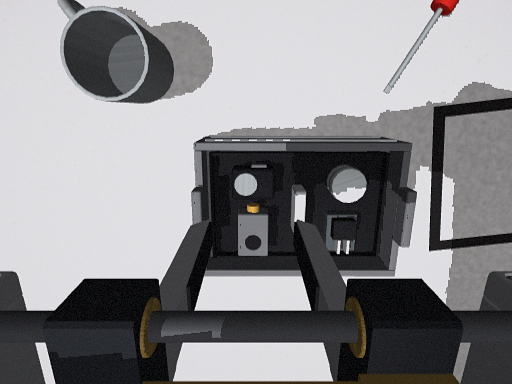

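All four accessories are in the tray: mic (246,183), adapter (253,232), tin (348,184) and key (343,233), with the fin at (299,205). Now I'll pinch the -y tab.

```bash
sed -i 's/^CX,CY,CA=.*/CX,CY,CA=554.5,175.2,85.7/' h.py; python3 - <<'E'
from h import *
x,y=cr(0,-106); print(x,y)
go((x,y,130,CA),(x,y,62,CA))
E
```

```text
546.5522549564092 69.49837584633772
at [585.  223.1 176.7] ang -94.3 w 53.0 t 62.5
row [2.84, 4.63, 15.59] 0.0
row [3.05, 11.42, 15.57] 0.0
```

Call:
play_rows([
  [0.8, 0, 4, 0],
  [1.6, 0, 8, 0],
  [2.4, 2, 12, 0],
  [2.8, 4, 15, 0],
  [2.8, 4.6, 15.6, 0],
  [2.8, 4.6, 15.6, 0],
  [2.8, 4.6, 15.6, 0],
  [2.8, 4.6, 15.6, 0],
], grip=0.2)

```text
clock: 63.3
position: [0.5477, 0.0711, 0.1305]
eef_rot: [-0.114, -2.196, 2.204]
contact_force: [-0.5, 0.8, -0.0]
grip_width: 0.0376
```

```bash
python3 - <<'E'
from h import *
s,M,p,d,c=fit(); cv2.imwrite("pics/w12.png",p)
comps("tab",p,d,c,.086,.105,100,(.5,.6,0.04,.1))
x,y=cr(0,-106)
go((x,y,62,CA))
tips()
E
```

```text
TCP [547.7  71.1 130.5] ang -94.11 tilt 1.82 [ 0.0315 -0.0044]
tab px [254 207] n 831 ztop 0.0987 rect c [546.5  69. ] size [ 9.3 59.4] ang 85.7 bgr [94 90 90]
at [547.7  71.  130.5] ang -94.1 w 37.8 t 63.4
row [0.32, 6.85, 0.14] 0.2
finger -1 ymax [-0.0215 -0.02  ] tip mean [-0.0073 -0.0242 -0.0208] z rng -0.0306 -0.0181
finger 1 ymax [-0.0215 -0.0196] tip mean [-0.0074 -0.0241  0.0219] z rng 0.0191 0.0316
```

Call:
play_rows([
  [0.3, 2, 0.18, 0.2],
  [0.3, 4, 0.18, 0.2],
  [0.3, 6, 0.18, 0.2],
  [0.3, 6.8, 0.18, 0.2],
  [0.3, 6.85, 0.18, 0.2],
  [0.3, 6.85, 0.18, 0.2],
  [0.3, 6.85, 0.18, 0.2],
])

```text
clock: 64.1
position: [0.5474, 0.0689, 0.0629]
eef_rot: [-0.119, -2.195, 2.202]
contact_force: [0.8, 0.6, 0.3]
grip_width: 0.038
```

Call:
play_rows([
  [0, 0, 0, 0],
  [0, 0, 0, 0],
  [0, 0, 0, 0],
  [0, 0, 0, 0],
  [0, 0, 0, 0],
  [0, 0, 0, 0],
  [0, 0, 0, 0],
  [0, 0, 0, 0],
], grip=1, grip_force=30)

```text
clock: 64.9
position: [0.5475, 0.0694, 0.0631]
eef_rot: [-0.119, -2.196, 2.202]
contact_force: [-0.7, 2.1, 4.0]
grip_width: 0.0096
```

```bash
python3 - <<'E'
from h import *
# outline by line peaks
for n in ["scene","side"]:
    p,d,c=snap(n); W=cloud(d,c); g=p.max(-1).astype(float)
    v,u=np.indices(g.shape); P=np.array([ray(c,a,b,0)[:2]*1000 for a,b in zip(u.ravel(),v.ravel())]).reshape(*g.shape,2)
    for ang in (2.5,):
        a=np.radians(ang); Q=P-[558,-139]; X=Q[...,0]*np.cos(a)+Q[...,1]*np.sin(a); Y=-Q[...,0]*np.sin(a)+Q[...,1]*np.cos(a)
        fl=abs(W[...,2])<.006
        for nm,A,B,c0,lim in (("x-",X,Y,-88,90),("x+",X,Y,88,90),("y-",Y,X,-123,60),("y+",Y,X,123,60)):
            k=(abs(A-c0)<18)&(abs(B)<lim)&fl
            # per segment along B: darkest-weighted centre
            o=[]
            for b0 in np.arange(-lim,lim,15):
                kk=k&(B>=b0)&(B<b0+15)
                if kk.sum()<15: continue
                t=g[kk]; th=(np.percentile(t,10)+np.percentile(t,90))/2; dk=t<th
                if np.percentile(t,90)<2*np.percentile(t,5): continue
                o.append((b0+7.5,A[kk][dk].mean(),np.ptp(A[kk][dk])))
            o=np.array(o)
            if len(o)>2: f=np.polyfit(o[:,0],o[:,1],1); print(n,nm,"off",f[1].round(1),"slope deg",np.degrees(f[0]).round(2),"width",np.median(o[:,2]).round(1),"res",np.abs(np.polyval(f,o[:,0])-o[:,1]).max().round(1),len(o))
E
```

```text
scene x- off -90.3 slope deg 0.49 width 12.0 res 2.5 12
scene x+ off 89.9 slope deg 0.05 width 12.1 res 0.4 12
scene y- off -126.1 slope deg -0.09 width 11.4 res 0.4 8
scene y+ off 124.2 slope deg -0.18 width 11.5 res 0.5 8
side x- off -90.2 slope deg -0.0 width 12.9 res 1.3 12
side x+ off 89.7 slope deg 0.23 width 12.8 res 1.2 12
side y- off -125.1 slope deg -0.23 width 13.1 res 0.3 8
side y+ off 124.5 slope deg -0.1 width 12.8 res 0.6 8
```

Tab gripped. The outline centre is about (558,-139.6) with its long axis at 92.3°. First, a trial slide of part of the way.

```bash
python3 - <<'E'
from h import *
go((553.0,-36,62.5,-94.1+2.2),(565,-245.9,62.5,-87.5))
E
```

```text
at [547.4  69.4  63.1] ang -94.3 w 9.4 t 65.0
row [-1.34, 0.11, 10.47] -2.4
row [-4.11, 0.23, 31.31] -6.8
```

Call:
play_rows([
  [-0.05, 0, 0.4, -0.1],
  [-0.15, 0, 1.1, -0.3],
  [-0.25, 0, 2, -0.5],
  [-0.4, 0.02, 3, -0.7],
  [-0.5, 0.03, 4, -0.9],
  [-0.65, 0.04, 5, -1.1],
  [-0.8, 0.06, 6, -1.4],
  [-0.9, 0.07, 7, -1.6],
  [-1.05, 0.08, 8, -1.8],
  [-1.15, 0.09, 9, -2.1],
  [-1.25, 0.1, 9.8, -2.3],
  [-1.34, 0.11, 10.3, -2.4],
  [-1.34, 0.11, 10.47, -2.4],
  [-1.34, 0.11, 10.47, -2.4],
], grip_force=40)

```text
clock: 66.4
position: [0.5536, -0.0317, 0.063]
eef_rot: [0.071, 2.224, -2.215]
contact_force: [-0.7, 9.7, 10.4]
grip_width: 0.0097
```

```bash
cat >> h.py <<'E'
def crate(n,cy):
    p,d,c=snap(n); W=cloud(d,c); m=(W[...,2]>.0735)&(W[...,2]<.105)&(abs(W[...,0]-.556)<.1)&(abs(W[...,1]-cy)<.15)
    k,l,st,ce=cv2.connectedComponentsWithStats(m.astype(np.uint8))
    R0=(W[...,2]>.0735)&(W[...,2]<.0825)
    for i in range(1,k):
        if st[i,4]>60:
            Q=W[(l==i)&R0]
            if len(Q)<30: continue
            r=cv2.minAreaRect(Q[:,:2].astype(np.float32)*1000); print(n,st[i,4],"c",np.round(r[0],1),np.round(r[1],1),round(r[2],2),"z",np.percentile(Q[:,2]*1000,[5,50,95]).round(1))
E
python3 - <<'E'
from h import *
for n in ["wrist","scene","side"]: crate(n,.07)
go((565,-245.9,62,-87.5))
E
```

```text
wrist 6659 c [561.8  43.2] [160.9 135.2] 88.2 z [76.6 77.7 78.9]
wrist 1663 c [588. 118.] [35.3 30.6] 88.35 z [73.6 74.3 75.4]
wrist 1592 c [582.9  21.1] [35.8 35.8] 33.96 z [73.6 74.1 75. ]
wrist 1526 c [556.   73.8] [13.  49.8] 88.2 z [74.8 79.5 80.8]
wrist 2152 c [530.1 123.7] [33.5 49.5] 88.57 z [73.6 74.2 75.2]
wrist 719 c [533.3  24.1] [24.3 22.4] 88.28 z [73.5 74.  74.9]
scene 990 c [552.3  74.3] [222.2 152.4] 88.11 z [74.5 78.7 81.3]
scene 65 c [521.6  25.9] [24.3 37.9] 84.26 z [73.7 75.7 78. ]
scene 119 c [580.6  22.3] [37.7 33.7] 43.74 z [73.7 75.4 78.3]
scene 93 c [553.   75.2] [12.7 49.2] 88.84 z [74.9 79.9 82.1]
scene 192 c [527.2 125.4] [34.1 50.5] 89.68 z [73.7 75.1 77.9]
scene 173 c [585.3 124.2] [44.8 33.3] 89.38 z [73.8 75.6 78.7]
side 311 c [501.4  75.4] [222.   44.5] 88.3 z [74.7 77.4 79.4]
side 208 c [625.3  58.1] [194.7  23.2] 82.96 z [74.9 77.3 79.6]
at [553.6 -31.7  63. ] ang -91.7 w 9.7 t 66.5
row [-1.79, 0.08, 21.38] -4.2
```

The crate follows with its yaw (88.2°), level. Sliding the rest.

Call:
play_rows([
  [-0.05, 0, 0.6, -0.1],
  [-0.15, 0, 1.6, -0.3],
  [-0.25, 0, 2.8, -0.5],
  [-0.35, 0, 4, -0.8],
  [-0.45, 0, 5.2, -1],
  [-0.55, 0, 6.4, -1.2],
  [-0.65, 0, 7.6, -1.5],
  [-0.75, 0, 8.8, -1.7],
  [-0.85, 0, 10, -2],
  [-0.95, 0, 11.2, -2.2],
  [-1.05, 0, 12.4, -2.4],
  [-1.15, 0, 13.6, -2.7],
  [-1.25, 0, 14.8, -2.9],
  [-1.35, 0, 16, -3.1],
  [-1.45, 0, 17.2, -3.4],
  [-1.55, 0, 18.4, -3.6],
  [-1.65, 0, 19.4, -3.9],
  [-1.75, 0, 20.2, -4.1],
  [-1.79, 0, 20.6, -4.2],
  [-1.79, 0, 20.6, -4.2],
])

```text
clock: 68.55
position: [0.5655, -0.234, 0.063]
eef_rot: [-0.012, 2.193, -2.172]
contact_force: [-0.3, 9.3, 9.9]
grip_width: 0.0095
```

```bash
python3 - <<'E'
from h import *
s,M,p,d,c=fit()
for n in ["wrist","scene","side"]: crate(n,-.135)
cv2.imwrite("pics/w13.png",p)
go((565,-245.9,62.5,-87.5))
E
```

```text
TCP [ 565.5 -234.    63. ] ang -87.44 tilt 1.99 [0.0331 0.0102]
wrist 6425 c [ 567.8 -159.2] [135.5 160.5] 2.52 z [76.7 77.8 78.9]
wrist 1619 c [589.  -82.7] [32.  34.8] 2.38 z [73.6 74.3 75.4]
wrist 1579 c [ 591.1 -178.9] [35.4 36.5] 2.9 z [73.6 74.  74.9]
wrist 1503 c [ 560.2 -129.1] [49.5 12.9] 2.74 z [74.6 79.5 80.7]
wrist 2134 c [530.6 -81. ] [49.2 33.7] 3.61 z [73.6 74.2 75.2]
wrist 734 c [ 538.6 -180.2] [27.1 24.3] 2.53 z [73.6 74.  74.9]
scene 899 c [ 555.6 -127.1] [153.4 221.9] 2.52 z [74.2 78.7 81.6]
scene 63 c [ 530.1 -177.6] [24.2 39.6] 87.99 z [73.9 76.  78.3]
scene 96 c [ 587.7 -177.8] [35.1 35.4] 16.67 z [73.9 75.5 78.3]
scene 83 c [ 556.  -127.1] [51.5 13.8] 5.2 z [74.1 80.1 82.1]
scene 146 c [527.  -79.6] [50.4 32.5] 2.33 z [73.8 75.6 77.9]
scene 141 c [585.8 -76.2] [33.2 43.3] 4.52 z [73.8 75.6 78.1]
side 645 c [ 513.1 -130.8] [222.5  75.9] 87.89 z [74.8 77.4 79.8]
side 91 c [519.5 -81.2] [32.9 32. ] 88.49 z [73.6 74.4 75.7]
side 143 c [ 632.4 -196.2] [74.9 19.1] 81.82 z [75.2 77.2 79.3]
at [ 565.5 -234.1   63. ] ang -87.4 w 9.8 t 68.8
row [0.1, 0.04, 1.18] 0.1
```

View pics/w13.png

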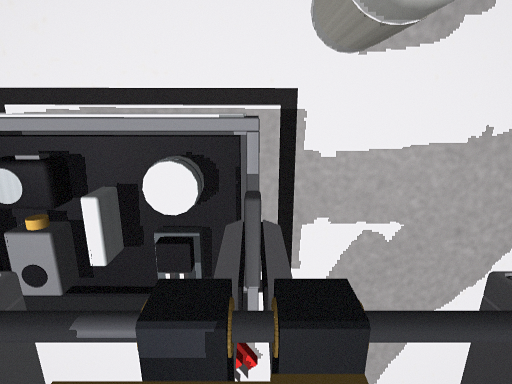

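The corner is visible from near: tape at right (290,180) and top (150,97), crate inside it. I'll measure the gaps in the wrist view.

```bash
cat >> h.py <<'E'
def gaps(names,cx,cy,a=2.4):
    """tape mid-line and crate outer edges in a frame at (cx,cy) turned a; expected tape +-89,+-124, crate +-75,+-110"""
    a=np.radians(a)
    for n in names:
        p,d,c=snap(n); W=cloud(d,c)*1000; g=p.max(-1); X=(W[...,0]-cx)*np.cos(a)+(W[...,1]-cy)*np.sin(a); Y=-(W[...,0]-cx)*np.sin(a)+(W[...,1]-cy)*np.cos(a)
        tape=(W[...,2]<4.5)&(g<45); rim=abs(W[...,2]-78)<3
        for nm,A,B,sg,h,ln in (("x-",X,Y,-1,89,105),("x+",X,Y,1,89,105),("y-",Y,X,-1,124,70),("y+",Y,X,1,124,70)):
            k=tape&(abs(A-sg*h)<14)&(abs(B)<ln); r=rim&(abs(A-sg*(h-14))<14)&(abs(B)<ln)&((abs(B)>34)|(h<100))
            def ft(k,edge):
                if k.sum()<40: return None
                o=[(b+5,(np.percentile(A[kk]*sg,96)*sg if edge else A[kk].mean())) for b in range(-110,110,10) for kk in [k&(B>=b)&(B<b+10)] if kk.sum()>8]
                if len(o)<3: return None
                o=np.array(o); f=np.polyfit(o[:,0],o[:,1],1); return f[1].round(1),np.degrees(f[0]).round(2),len(o)
            print(n,nm,"tape mid",ft(k,0),"crate edge",ft(r,1))
E
python3 - <<'E'
from h import *
gaps(["wrist","scene","side"],559,-128)
E
```

```text
wrist x- tape mid None crate edge None
wrist x+ tape mid (np.float64(91.5), np.float64(-0.14), 22) crate edge (np.float64(75.1), np.float64(-0.14), 16)
wrist y- tape mid (np.float64(-134.6), np.float64(1.25), 12) crate edge (np.float64(-110.7), np.float64(0.4), 6)
wrist y+ tape mid None crate edge None
scene x- tape mid None crate edge (np.float64(-76.5), np.float64(-0.16), 8)
scene x+ tape mid (np.float64(89.4), np.float64(0.03), 16) crate edge (np.float64(72.0), np.float64(-0.03), 10)
scene y- tape mid None crate edge (np.float64(-105.2), np.float64(-3.42), 3)
scene y+ tape mid (np.float64(114.9), np.float64(0.1), 11) crate edge (np.float64(110.2), np.float64(-0.24), 5)
side x- tape mid (np.float64(-91.4), np.float64(-0.02), 21) crate edge (np.float64(-75.4), np.float64(-0.07), 22)
side x+ tape mid None crate edge (np.float64(73.8), np.float64(0.42), 7)
side y- tape mid (np.float64(-133.2), np.float64(-0.73), 14) crate edge (np.float64(-109.9), np.float64(0.53), 5)
side y+ tape mid None crate edge (np.float64(113.0), np.float64(4.82), 3)
```

Call:
play_rows([
  [0, 0, 0.2, 0.1],
  [0, 0, 0.5, 0.1],
  [0, 0, 0.8, 0.1],
  [0, 0, 1.1, 0.1],
  [0, 0, 1.15, 0.1],
  [0, 0, 1.15, 0.1],
  [0, 0, 1.15, 0.1],
])

```text
clock: 69.6
position: [0.5662, -0.2404, 0.063]
eef_rot: [-0.014, 2.201, -2.164]
contact_force: [-1.7, 10.1, 10.8]
grip_width: 0.0098
```

```bash
python3 - <<'E'
from h import *
gaps(["wrist","scene","side"],559,-139.5)
E
```

```text
wrist x- tape mid None crate edge None
wrist x+ tape mid (np.float64(91.9), np.float64(0.03), 22) crate edge (np.float64(75.9), np.float64(-0.14), 17)
wrist y- tape mid (np.float64(-126.3), np.float64(2.05), 11) crate edge (np.float64(-105.6), np.float64(0.46), 6)
wrist y+ tape mid None crate edge None
scene x- tape mid None crate edge (np.float64(-76.5), np.float64(-0.33), 5)
scene x+ tape mid (np.float64(89.7), np.float64(-0.0), 18) crate edge (np.float64(72.7), np.float64(-0.07), 12)
scene y- tape mid None crate edge None
scene y+ tape mid (np.float64(125.7), np.float64(0.13), 11) crate edge (np.float64(115.5), np.float64(0.76), 4)
side x- tape mid (np.float64(-90.9), np.float64(-0.0), 21) crate edge (np.float64(-74.8), np.float64(-0.22), 21)
side x+ tape mid None crate edge (np.float64(74.2), np.float64(0.16), 7)
side y- tape mid (np.float64(-126.1), np.float64(-1.31), 14) crate edge (np.float64(-104.5), np.float64(0.85), 6)
side y+ tape mid None crate edge (np.float64(114.2), np.float64(0.01), 3)
```

Call:
play_rows([
  [0, 0, 0.2, 0],
  [0, 0, 0.5, 0],
  [0, 0, 0.8, 0],
  [0, 0, 1.0, 0],
  [0, 0, 1.03, 0],
  [0, 0, 1.03, 0],
  [0, 0, 1.03, 0],
])

```text
clock: 70.45
position: [0.5667, -0.2447, 0.063]
eef_rot: [-0.018, 2.211, -2.152]
contact_force: [-1.5, 11.7, 12.4]
grip_width: 0.0099
```

```bash
python3 - <<'E'
from h import *
gaps(["wrist","scene","side"],559,-139.5)
E
```

```text
wrist x- tape mid None crate edge None
wrist x+ tape mid (np.float64(91.9), np.float64(-0.01), 22) crate edge (np.float64(76.0), np.float64(-0.36), 16)
wrist y- tape mid (np.float64(-125.9), np.float64(1.36), 10) crate edge (np.float64(-110.2), np.float64(0.62), 6)
wrist y+ tape mid None crate edge None
scene x- tape mid None crate edge None
scene x+ tape mid (np.float64(89.8), np.float64(-0.02), 17) crate edge (np.float64(72.0), np.float64(-0.62), 3)
scene y- tape mid None crate edge (np.float64(-107.6), np.float64(-0.1), 4)
scene y+ tape mid (np.float64(125.7), np.float64(0.07), 13) crate edge None
side x- tape mid (np.float64(-91.0), np.float64(-0.04), 20) crate edge (np.float64(-74.7), np.float64(-0.34), 18)
side x+ tape mid None crate edge (np.float64(74.1), np.float64(-0.39), 7)
side y- tape mid (np.float64(-124.4), np.float64(0.39), 6) crate edge (np.float64(-109.3), np.float64(0.47), 7)
side y+ tape mid None crate edge None
```

Some rim edges vanished from the list, so I'll check the tilt of the crate now.

```bash
cat >> h.py <<'E'
def level(names,cx=559,cy=-139.5,a=2.4):
    a=np.radians(a)
    for n in names:
        p,d,c=snap(n); W=cloud(d,c)*1000; X=(W[...,0]-cx)*np.cos(a)+(W[...,1]-cy)*np.sin(a); Y=-(W[...,0]-cx)*np.sin(a)+(W[...,1]-cy)*np.cos(a)
        k=(((abs(abs(X)-71)<4)&(abs(Y)<100))|((abs(abs(Y)-106)<4)&(abs(X)>34)&(abs(X)<70)))&(abs(W[...,2]-80)<9)
        f=np.zeros(3)
        for _ in range(3):
            A=np.c_[X[k],Y[k],np.ones(k.sum())]; f=np.linalg.lstsq(A,W[...,2][k],rcond=None)[0]
            res=W[...,2]-(f[0]*X+f[1]*Y+f[2]); k=k&(abs(res)<2.5)
        print(n,k.sum(),"rim z",f[2].round(1),"slope deg x,y",np.degrees(f[:2]).round(2))
E
python3 - <<'E'
from h import *
fit(); level(["wrist","scene","side"])
E
```

```text
TCP [ 566.7 -244.7   63. ] ang -87.21 tilt 2.38 [0.031  0.0276]
wrist 3619 rim z 79.7 slope deg x,y [0.03 1.08]
scene 259 rim z 79.8 slope deg x,y [0.11 0.79]
side 507 rim z 79.2 slope deg x,y [-0.14  0.98]
```

The crate's far end has risen about 1° (the grip tilts under the drag). I'll relax the pull and soften the grip so that it settles, then open.

Call:
play_rows([
  [0, 0, -0.15, 0],
  [0, 0, -0.3, 0],
  [0, 0, -0.4, 0],
  [0, 0, -0.4, 0],
  [0, 0, -0.4, 0],
], grip_force=12)

```text
clock: 71.3
position: [0.5661, -0.2425, 0.063]
eef_rot: [-0.017, 2.209, -2.155]
contact_force: [0.5, -3.7, -2.7]
grip_width: 0.01
```

```bash
python3 - <<'E'
from h import *
fit(); level(["wrist","side"])
E
```

```text
TCP [ 566.1 -242.5   63. ] ang -87.28 tilt 2.27 [0.0306 0.0252]
wrist 3572 rim z 77.8 slope deg x,y [0.03 0.06]
side 484 rim z 77.4 slope deg x,y [-0.1   0.01]
```

Level again. Now I'll let go, rise and measure.

Call:
play_rows([
  [0, 0, 0, 0],
  [0, 0, 0, 0],
  [0, 0, 0, 0],
  [0, 0, 0, 0],
  [0, 0, 0, 0],
  [0, 0, 0, 0],
  [0, -1, 0, 0],
  [0, -3, 0, 0],
  [0, -6, 0, 0],
  [0, -9, 0, 0],
  [-2, -12, -4, 0],
  [-4, -12, -8, 0],
  [-4, -12, -10, 0],
  [-4, -12, -10, 0],
], grip=0.2)

```text
clock: 72.85
position: [0.5985, -0.1384, 0.1871]
eef_rot: [-0.025, 2.209, -2.148]
contact_force: [-0.0, -0.7, 0.0]
grip_width: 0.0376
```

```bash
python3 - <<'E'
from h import *
fit(); level(["wrist","scene","side"]); gaps(["wrist","scene","side"],559,-139.5)
p,d,c=snap("wrist"); cv2.imwrite("pics/w14.png",p)
for n in ["scene","side","wrist"]: crate(n,-.139)
E
```

```text
TCP [ 598.5 -138.4  187.1] ang -87.09 tilt 2.42 [0.0306 0.0292]
wrist 2453 rim z 77.7 slope deg x,y [0.05 0.05]
scene 238 rim z 78.3 slope deg x,y [ 0.03 -0.16]
side 611 rim z 77.3 slope deg x,y [-0.01  0.02]
wrist x- tape mid None crate edge (np.float64(-73.2), np.float64(-0.63), 16)
wrist x+ tape mid (np.float64(92.0), np.float64(0.07), 22) crate edge (np.float64(75.5), np.float64(-0.08), 22)
wrist y- tape mid None crate edge (np.float64(-106.8), np.float64(0.36), 8)
wrist y+ tape mid None crate edge (np.float64(111.7), np.float64(0.33), 8)
scene x- tape mid None crate edge (np.float64(-76.2), np.float64(-1.17), 8)
scene x+ tape mid (np.float64(89.7), np.float64(0.06), 17) crate edge (np.float64(72.5), np.float64(-0.38), 13)
scene y- tape mid None crate edge None
scene y+ tape mid (np.float64(125.7), np.float64(0.1), 12) crate edge (np.float64(113.2), np.float64(0.54), 4)
side x- tape mid (np.float64(-90.9), np.float64(0.0), 20) crate edge (np.float64(-75.0), np.float64(-0.3), 21)
side x+ tape mid (np.float64(101.9), np.float64(7.83), 3) crate edge (np.float64(73.7), np.float64(-0.
[... 508 characters left out ...]
77.8]
side 1308 c [ 558.4 -136.8] [150.4 221.8] 2.76 z [74.6 77.3 80. ]
side 100 c [586.4 -86.2] [31.5 40.9] 1.07 z [73.7 74.5 75.9]
side 139 c [528.9 -89.1] [48.3 34. ] 3.2 z [73.6 74.4 75.9]
side 130 c [ 558.4 -136.2] [49.7 13.9] 5.3 z [74.7 78.8 80.9]
side 106 c [ 589.8 -187.6] [32.5 34.1] 20.74 z [73.6 74.2 75.9]
wrist 4727 c [ 560.1 -137. ] [149.7 220. ] 2.69 z [75.3 77.6 79.2]
wrist 740 c [588.9 -85.9] [31.6 42.1] 3.05 z [73.6 74.3 75.5]
wrist 483 c [ 591.5 -186.8] [35.  34.4] 4.71 z [73.6 74.  75. ]
wrist 472 c [ 560.2 -136.3] [49.9 11.2] 2.5 z [78.  79.5 80.9]
wrist 231 c [540.9 -78. ] [20.6 40.1] 59.8 z [73.6 74.2 75. ]
wrist 528 c [ 489.6 -146.6] [ 9.1 80.1] 2.65 z [74.1 77.5 78.6]
```

View pics/w14.png

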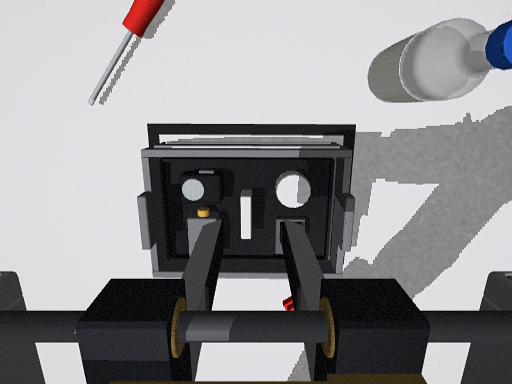

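The crate stands level and released, at 2.7° against the outline's 2.35°, with its centre about 2 mm from the outline's and clear of the tape on every side I measured. The arm is clear too, so I'm handing in.

```bash
python3 - <<'E'
from h import *
s=env.read_state(); print(s["clock"],s["contact_force"].round(1)); print(env.hand_in())
E
```

```text
73.4 [0.8 0.  0.1]
the job is handed in; nothing more can be done
None
```

The crate is packed, stands inside the taped outline, and the job is handed in at 73 s. Both battery packs went flat on the crate floor, then the tray on the ledges, then the key, tin, adapter and mic into the tray. I then slid the crate by its -y tab and let go. Only two packs were in the scene. I did not touch the bottle, mug, screwdriver or red paddles.

**Last checks**
- **Level:** the tray lay level when placed (slopes under 0.1°). The crate rim is now level to within about 0.2°.
- **Position:** the crate is turned 2.7° and the outline about 2.35°. Its centre is about 2 mm off along y. In x the three cameras disagree, from -1 to +4 mm. The crate cleared the tape everywhere I could measure, with the tightest gap about 6 mm at the +y end.

**What went wrong on the way**
- **Early grasps:** the fingertips sat about 21 mm behind the reported tool point, so several early grasps on the packs missed or held only their top edge. The first pack was carried on such a shallow grip, but it was set down in contact with the floor. Later grasps were corrected for this.
- **Tilt during the slide:** near the end of the slide the pull raised the crate's far end by about 1°, roughly 4 mm. I eased the pull and it settled level before I let go. A strict reading of "without tipping" might count that against the job.

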